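Gauge the wire entry of a covered power terminal

TASK

Lift the saddle cover off the power terminal and hang it squarely over the horizontal profile bar, near the middle, with a leg on either side, then let go of it. Take the gauge from its cradle, push its rod into the terminal's sloping entry tube until the collar stops against the mouth, and draw it out again. Finish while still holding the gauge: keep it level and still in the gripper, with the rod's tip about 100 mm above the table, over the middle of the round reading plate and touching nothing else; do not put it down, and leave the tape roll, the screwdriver and the relay where they are.

Things in the scene. Friction and masses are not known exactly. Their poses are not given: they have to be found in the camera images.
- terminal: Fixed grey terminal housing, 50 (x) x 42 (y) x 105 mm high on an 80 x 75 x 8 mm steel foot plate; the flat roof spans y = -42 to 0 mm. Origin on the table under the middle of its front edge; z up, +y is the front, from which the entry tube sticks out.
- entry_tube: Steel entry tube fixed in the terminal, bore 19 mm, outside 32 mm, 52 mm long, open at the inner end. Origin at the centre of its mouth, which lies at (0, 16, 82) mm in the terminal's frame; its z axis points OUT of the mouth along the bore, 20 degrees above the horizontal towards the terminal's +y. The rod goes in along -z.
- entry_seat (a point): Point on the bore's axis 45 mm inside the mouth, where the rod's tip is when the collar is seated.
- cover: Loose black saddle cover, 0.1 kg, an upside-down U: top 50 (x) x 84 (y) x 4 mm, two 4 mm legs 55 mm down at its y ends, 76 mm clear between. On top a grip fin 12 mm thick (x), 44 long (y), up to 36 mm above the origin. Origin: centre of the top's underside; z up. Starts on the terminal's roof at (0, -10, 105) mm in its frame, one leg before the mouth.
- bar: Fixed horizontal aluminium profile bar, 40 mm wide (x) x 40 mm high, 240 mm long along y, top face 140 mm above the table, on two posts near its ends (y = +-105 mm). Origin on the table under its middle; z up.
- cradle: Fixed wooden cradle, base 100 x 60 x 8 mm, two 8 mm thick uprights at x = +-36 mm (36 mm wide, top 55 mm high) with a 24 mm wide notch whose floor is 45 mm above the table; the gauge's handle lies in both notches along x and lifts straight up. The space between the uprights is free for the fingers. Origin under its middle.
- gauge: Loose gauge, about 0.12 kg: square grey handle 18 x 18 mm, 90 mm long (x = -45 to 45), steel collar 32 mm diameter and 6 mm thick (x = 45 to 51), steel rod 14 mm diameter (x = 51 to 96) with a tapered tip. Origin at the middle of the handle, on the axis; x points to the tip. It starts lying level in the cradle, origin 54 mm above the table.
- gauge_shoulder (a point): On the gauge's axis, the collar's face on the rod's side (x = 51 mm): it stops against the tube's mouth.
- gauge_tip (a point): The rod's tip, on the axis (x = 96 mm).
- plate: Fixed round reading plate lying on the table, 76 mm diameter, 6 mm high, white with a dark rim. Origin under its centre.
- tape: Bystander: loose roll of tape lying flat, 72 mm diameter, 19 mm high. Origin under its centre.
- driver: Bystander: loose screwdriver lying on the table, 180 mm long. Origin on its underside.
- relay: Bystander: loose black relay, 45 x 60 x 70 mm high. Origin under its centre.
Things that resemble listed ones, but are neither listed nor needed, are in the scene too. Several things have the shape of the terminal; the one meant has the colours described above. What is shaped like the cover but blue or orange is not meant.

How it is judged:
On the way, in this order (a step that is already met when the one before it is completed fails the run):
1. the cover hangs on the bar, straddling it, let go (x of cover in the frame of bar between -0.02 and 0.02 m and y of cover in the frame of bar between -0.095 and 0.095 m and height (world z) of cover between 0.136 and 0.146 m and angle between cover's own z axis and vertical below 0.12 rad and contact force between cover and bar above 0.2 N and contact force between cover and the fingers below 0.05 N and linear speed of cover below 0.03 m/s), for 0.3 s.
2. the gauge's rod is in the entry tube with its collar against the mouth (z of gauge_shoulder in the frame of entry_tube below 0.003 m and distance between gauge_tip and entry_seat below 0.006 m and angle between the x axis of gauge and the z axis of entry_tube, either way round below 0.15 rad and contact force between gauge and the fingers above 1 N), for 0.1 s.
At the end, for the whole second after the job is handed in: Cover flat (7 degrees) on the bar, a leg on either side, released, at rest. Gauge gripped, still, level within 8 degrees, tip within 25 mm of the plate's centre seen from above and 60 to 160 mm above the table, touching no terminal, cradle, plate or bar (all of step 1 and horizontal distance between gauge_tip and plate below 0.025 m and height (world z) of gauge_tip between 0.06 and 0.16 m and height (world z) of gauge above 0.06 m and angle between gauge's own x axis and vertical between 1.4308 and 1.7108 rad and contact force between gauge and the fingers above 2 N and contact force between gauge and terminal below 0.05 N and contact force between gauge and cradle below 0.05 N and contact force between gauge and plate below 0.05 N and contact force between gauge and bar below 0.05 N and linear speed of gauge below 0.03 m/s and angular speed of gauge below 0.2 rad/s); the arm keeps its last pose, push and grip.
It fails at once if the tape roll is moved by more than 30 mm (distance of tape from where it was at the start of the episode above 0.03 m).
It fails at once if the screwdriver is moved by more than 30 mm (distance of driver from where it was at the start of the episode above 0.03 m).
It fails at once if the relay is moved by more than 30 mm (distance of relay from where it was at the start of the episode above 0.03 m).
It also fails if it takes over 61 s, if anything falls off the work surface, if the arm or the gripper's body presses on something with over 40 N, if the wrist force passes 120 N, or if a joint passes its speed limit or range.

ROBOT

A 6-joint arm with a two-finger parallel gripper is mounted at the origin on the work surface. World frame = base frame: x ahead of the robot, y to its left, z up, the work surface at z = 0. Lengths are in m, angles in rad, forces in N, time in s.
With the tool pointing down it reaches from about 0.35 to 0.875 m from the base axis. Payload 15.5 kg.
Tool frame: the origin (TCP) lies on the centre line of the jaws, within the pads' length; the fingertips stand 11 mm ahead of it and the grasp point (between the pads) lies 8 mm behind it; z points along the fingers, y is the line along which they close (so a half turn about z gives the same grasp; the last joint's range is limited). The gripper opens to 85 mm and grips with 20 to 120 N. Pads are 22 mm wide; open, the fingers measure 114 mm over their backs; the gripper's body (76 mm by 85 mm) begins 54 mm behind the grasp point. The pads swing forward as they close: fully open they stand 13 mm farther back than shut.
Start: joints at [1.242, 0.494, 1.345, -0, 1.302, -0.096], TCP at [0.145, 0.608, 0.242] pointing down, gripper open.
Joint ranges: [-2.91, 2.91], [-0.82, 2.16], [0.22, 2.67], [-1.22, 4.37], [0.12, 2.79], [-3.08, 3.08]. Speed limits (rad/s): [1.89, 1.89, 2.57, 3.01, 3.01, 3.01].

INTERFACE

Orientations are given as a 3x3 rotation matrix whose columns are the frame's x, y, z axes.
In Python, from rig import r gives the robot as it stands.
- The arm moves only by the tool play_rows, never from a script. Its argument "moves" is a list of rows, each an object of numbers: "x", "y", "z": the shift along the tool's x, y, z in mm; "yaw": the turn about the tool's z in degrees. A call has 1 to 10 rows; each row shifts and turns the commanded pose from where the row before left it, along the tool's axes as they then stand; what a row does not reach is not made up. A row lasts 1/12 s, in which the tool goes at most 41.7 mm and 7.16 degrees, less where a joint would pass 70% of its speed; a pose out of reach is approached as far as the arm can. A call with a gripper value outside its range is refused whole. "jaw" is the finger opening in mm, from 0 to 85.4, set as the call begins (left out, the last holds). The fingers move at their own pace and stop on an object; "newtons" is the grip in N (left out, the last holds). Time passes only in rows, so rows that do not move let the fingers close. It gives the time, the measured TCP pose, the force, the opening and the grip force at its end, in the units of the state.
- r.state(): the state, without advancing time (a new reading comes with each control period).
- r.read_camera(name): name is "scene" or "top"; returns the picture (420x560x3 uint8, red, green, blue); there is no depth.
- r.camera_info(name): a dict with "intrinsics" (3x3 intrinsics, pixels), "rvec" (rotation vector, rad) and "tvec" (3), from world to camera coordinates, as OpenCV has them. Camera axes: x right, y down, z forward; pixel columns grow to the right and rows downward; lengths in m; the calibration is good to about 2 mm. A picture is of the moment at which its call begins. camera_info takes no time and is no camera call.
- r.hand_in(): hands the job in; it is judged then, once.
Trained networks look in the newest picture that a camera, given by its name, has taken for a name from the list of things; names that differ only in an ending like _2 or _b are one class to them, and where a whole thing is asked for, a point or a joint stands for the part that bears it (a point fixed in the world has none). Each returns a list of dicts, best first, with "confidence" (0 to 1); they miss things now and then, are a little off and sometimes report something else, mostly with a low value. They report only what shows in the picture. A call takes as long as a camera call. They do not tell look-alikes from the thing itself.
- r.outline_of(camera, thing): "region" (420x560 bool, what is visible of it) and "location" ([column, row] in pixels, amid what is visible of it).
- r.place_of(camera, thing): "location" ([column, row] in pixels: a listed point, or the origin of a listed thing).
The state is a dict: "time": time; "q": joint angles; "dq": joint speeds; "joint_torque": joint torques, N m; "position": TCP position; "tcp_rot": TCP orientation; "contact_force": force on the tool from outside, world axes, zero at the start; "moment": the same for the moment, N m; "opening": finger opening in m; "gripper_force": force on a finger pad.
Only numpy, scipy, OpenCV 4.12 (cv2) and the standard library are available. Lean on these libraries where they do the work, as an engineer would, in place of code of your own. Each camera call takes 0.05 s, during which the arm holds its last target. There are 200 camera calls.

## Working session

There is one attempt and no reset: what is moved stays moved. The work goes in short steps, Python scripts to look and compute and a tool call to move; the robot and the scene stay as the last step left them, time stands still between calls to the robot, and variables do not carry over. Pictures are saved under pics/ and viewed, at most 10 in all, crops included, and the job is handed in when it is done.

Besides the shell and the picture viewer there is one more tool, called as a command line: name --argument value ..., lists and objects as JSON in quotes. play_rows: Moves the arm, as the interface text tells. Its arguments: {"type":"object","properties":{"moves":{"type":"array"},"jaw":{"type":"number"},"newtons":{"type":"number"}},"required":["moves"]}

```bash
ls; mkdir -p pics
python3 - <<'E'
from rig import r
import cv2
for c in("scene","top"):
    cv2.imwrite(f"pics/{c}0.png",r.read_camera(c)[:,:,::-1]); print(c,r.camera_info(c))
    for t in("terminal","cover","bar","cradle","gauge","plate","entry_tube","gauge_tip","tape","driver","relay"):
        print(t,[( [round(float(v)) for v in d["location"]],round(d["confidence"],2)) for d in r.place_of(c,t)])
s=r.state();print(s)
E
```

```text
pics
scene {'intrinsics': array([[385.20178565,   0.        , 273.30514554],
       [  0.        , 385.20178565, 204.44771984],
       [  0.        ,   0.        ,   1.        ]]), 'rvec': array([ 0.63154113,  2.51588777, -1.28210755]), 'tvec': array([ 0.44816281, -0.0791155 ,  1.38561591])}
terminal [([240, 194], 0.74), ([281, 184], 0.73), ([206, 207], 0.57)]
cover [([183, 160], 0.89), ([283, 150], 0.63), ([237, 161], 0.61), ([168, 191], 0.6)]
bar [([256, 275], 0.82)]
cradle [([318, 250], 0.71)]
gauge [([320, 232], 0.78)]
plate [([320, 249], 0.65), ([304, 212], 0.59), ([290, 212], 0.52), ([241, 159], 0.22)]
entry_tube [([239, 170], 0.58), ([281, 164], 0.49), ([207, 187], 0.42)]
gauge_tip [([305, 214], 0.66), ([344, 315], 0.2)]
tape [([242, 168], 0.4)]
driver [([170, 193], 0.67), ([320, 250], 0.67)]
relay [([341, 315], 0.68)]
top {'intrinsics': array([[515.20119812,   0.        , 284.53717847],
       [  0.        , 515.20119812, 207.07117427],
       [  0.        ,   0.        ,   1.        ]]), 'rvec': array([ 2.18603304, -2.14732075,  0.1150719 ]), 'tvec': array([-0.00563539,  0.5
[... 565 characters left out ...]
        1.30250378e+00, -9.54809781e-02]), 'dq': array([ 0.00160083, -0.00078635, -0.00086516, -0.00116311, -0.00048539,
       -0.0002921 ]), 'joint_torque': array([-2.84759662e-03, -8.82038927e+01, -3.84264815e+01, -5.38131171e-04,
        1.24691189e-03, -4.09836287e-05]), 'position': array([0.14481495, 0.60801274, 0.24229821]), 'tcp_rot': array([[-9.72782278e-01,  2.31721038e-01,  7.62711116e-06],
       [ 2.31721038e-01,  9.72782277e-01,  3.98101766e-05],
       [ 1.80533686e-06,  4.04939964e-05, -9.99999999e-01]]), 'contact_force': array([-0.6703474 , -0.44384812, -0.39477297]), 'moment': array([0.03386045, 0.00225285, 0.00131502]), 'gripper_force': 0.0, 'opening': 0.08528943493263065}
```

View pics/scene0.png

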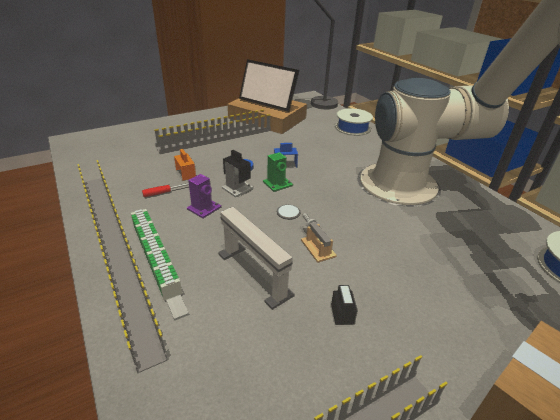

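View pics/top0.png

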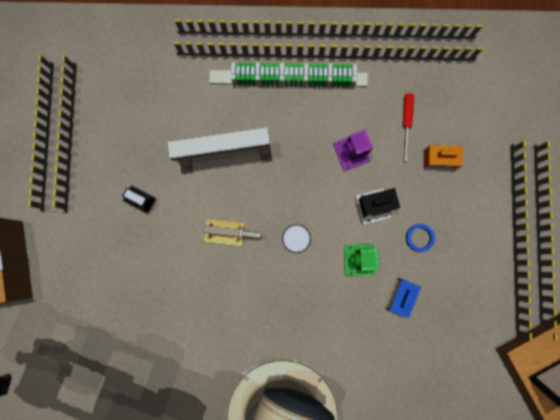

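The terminal meant is the grey one under the black cover: scene (237,172), top (378,204). The purple one (top 353,150) and the green one (361,260) are look-alike terminals. The orange (444,156) and blue (405,298) covers are also decoys. I'll confirm this in a crop and fit poses in both views.

```bash
cat > h.py <<'E'
from rig import r
import cv2, numpy as np
from scipy.optimize import minimize
CI={c:r.camera_info(c) for c in("scene","top")}
def proj(c,P):
    i=CI[c]; return cv2.projectPoints(np.float64(P).reshape(-1,3),i["rvec"],i["tvec"],i["intrinsics"],None)[0][:,0]
def tri(ps,pt):
    M=[]
    for c in("scene","top"):
        i=CI[c]; M.append(i["intrinsics"]@np.c_[cv2.Rodrigues(i["rvec"])[0],i["tvec"]])
    X=cv2.triangulatePoints(M[0],M[1],np.float64(ps),np.float64(pt))[:,0]; return X[:3]/X[3]
def box(x0,x1,y0,y1,z0,z1): return np.array([[x,y,z] for x in(x0,x1) for y in(y0,y1) for z in(z0,z1)])/1000.
MOD=dict(cover=[box(-25,25,-42,42,0,4),box(-25,25,-42,-38,-55,4),box(-25,25,38,42,-55,4),box(-6,6,-22,22,4,36)],
 bar=[box(-20,20,-120,120,100,140)],
 gauge=[box(-45,45,-9,9,-9,9),box(45,51,-14,14,-14,14),box(51,94,-6.5,6.5,-6.5,6.5)],
 plate=[np.array([[.038*np.cos(a),.038*np.sin(a),z] for a in np.arange(0,6.28,.3) for z in(0,.006)])],
 tube=[np.array([[.016*np.cos(a),.016*np.sin(a),z] for a in np.arange(0,6.28,.3) for z in(-.016,0)])])
def R(yaw,pitch=0):  # pitch: x axis goes down
    c,s=np.cos(yaw),np.sin(yaw);a,b=np.cos(pitch),np.sin(pitch)
    return np.array([[c,-s,0],[s,c,0],[0,0,1]])@np.array([[a,0,b],[0,1,0],[-b,0,a]])
def rend(c,parts,p,S=4):
    m=np.zeros((420*S,560*S),np.uint8)
    for b in parts:
        q=proj(c,b@R(p[3],p[4] if len(p)>4 else 0).T+p[:3]); q=(q+.5)*S-.5
        cv2.fillConvexPoly(m,cv2.convexHull(np.round(q).astype(np.int32)),255)
    return cv2.resize(m,(560,420),interpolation=cv2.INTER_AREA)/255.
def region(c,t,at,tol=30):
    L=[d for d in r.outline_of(c,t) if np.hypot(*(np.array(d["location"])-at))<tol]
    return L[0]["region"].astype(float) if L else None
def fit(parts,regs,p0,free=None):
    p0=np.array(p0,float); free=list(range(len(p0))) if free is None else free
    def cost(v):
        p=p0.copy();p[free]=v;s=0
        for c,g in regs.items():
            m=rend(c,parts,p); s+=1-np.minimum(m,g).sum()/np.maximum(m,g).sum()
        return s
    st=np.array([.006,.006,.006,.1,.1])[free]; v=p0[free]
    for k in(1,.4):
        sim=np.vstack([v]+[v+k*st[i]*np.eye(len(free))[i] for i in range(len(free))])
        o=minimize(cost,v,method="Nelder-Mead",options=dict(initial_simplex=sim,maxiter=250,xatol=1e-4,fatol=1e-4)); v=o.x
    p=p0.copy();p[free]=v; return p,o.fun
E
cat > a.py <<'E'
from h import *
im={c:r.read_camera(c) for c in CI}
a=cv2.resize(im["scene"][130:210,180:300],None,fx=6,fy=6,interpolation=3)[:,:,::-1][:290*2]
b=cv2.resize(im["top"][170:240,340:440],None,fx=4,fy=4,interpolation=3)[:,:,::-1]
W=np.zeros((590,790,3),np.uint8); a=cv2.resize(a,(400,267));W[:267,:400]=a;W[:280,400-10:790]=b[:,:400];
W[300:580,:420]=cv2.resize(im["scene"][200:270,280:385],None,fx=4,fy=4,interpolation=3)[:,:,::-1]
W[300:580,420:]=cv2.resize(im["top"][200:270,195:287],(370,280),interpolation=3)[:,:,::-1]
cv2.imwrite("pics/crop1.png",W)
for t,ps,pt,ang in(("cover",(237,161),(377,200),None),("bar",(256,250),(220,148),None),("gauge",(320,232),(233,234),None),("plate",(289,212),(296,238),None)):
    g={"scene":region("scene",t,ps),"top":region("top",t,pt)}
    g={c:v for c,v in g.items() if v is not None}
    X=tri(ps,pt); 
    if t in("bar","plate"): X[2]=0
    best=None
    for y in ([0] if t=="plate" else np.arange(0,np.pi,np.pi/6)):
        q=fit(MOD[t],g,[*X,y if t!="gauge" else -y],[0,1] if t=="plate" else None)
        if best is None or q[1]<best[1]: best=q
    print(t,list(g),np.round(X,3),np.round(best[0],4),round(best[1],3))
E
python3 a.py
```

```text
cover ['scene', 'top'] [ 0.532 -0.217  0.112] [ 0.5282 -0.2261  0.1048  0.2647] 0.281
bar ['scene', 'top'] [0.657 0.166 0.   ] [ 6.5870e-01  1.6320e-01 -2.3000e-03  3.3061e+00] 0.535
gauge ['scene', 'top'] [0.445 0.135 0.039] [ 0.4538  0.1583  0.0516 -1.6713] 0.392
plate ['scene', 'top'] [ 0.442 -0.027  0.   ] [ 0.4418 -0.0264  0.      0.    ] 0.118
```

View pics/crop1.png

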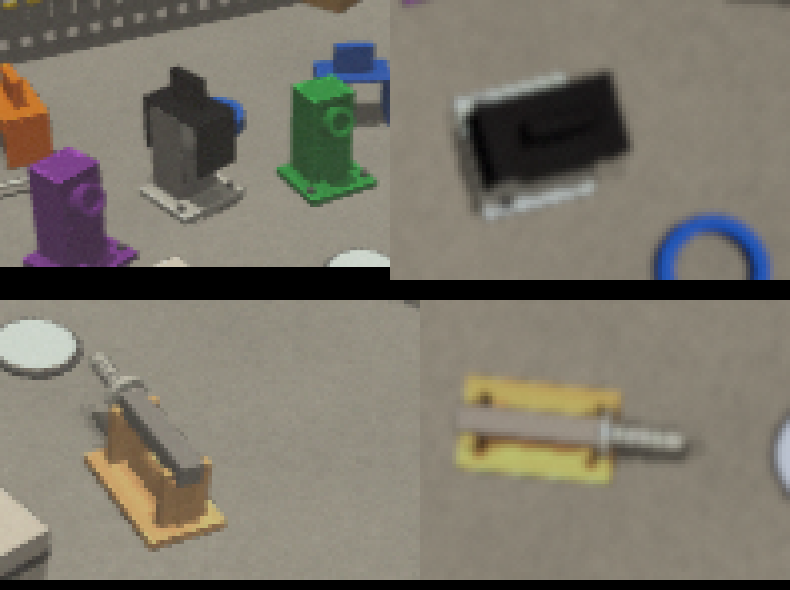

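The crop confirms it: a grey housing on a steel foot under the black cover, fin up. The bottom-right crop shows the gauge in its cradle with the tip to the right. I'll turn the tool to match the fin first.

play_rows --moves '[{"yaw":6.14},{"yaw":6.14},{"yaw":6.14},{"yaw":6.14},{"yaw":6.14},{"yaw":6.14},{"yaw":6.14},{"yaw":6.14},{"yaw":6.14},{"yaw":6.14}]' --jaw 60

```text
invalid input at $.moves[0]: expected keys x, y, z, yaw
```

play_rows --moves '[{"x":-32,"y":5.4},{"x":-32,"y":5.4},{"x":-32,"y":5.4},{"x":-32,"y":5.4},{"x":-32,"y":5.4},{"x":-32,"y":5.4},{"x":-32,"y":5.4},{"x":-32,"y":5.4},{"x":-32,"y":5.4},{"x":-32,"y":5.4}]'

```text
invalid input at $.moves[0]: expected keys x, y, z, yaw
```

```bash
cat > b.py <<'E'
from h import *
im=r.read_camera("top"); g=im.min(2)
m=(g>150)&(np.indices(g.shape)[0]>120)&(np.indices(g.shape)[0]<165)&(np.indices(g.shape)[1]>155)&(np.indices(g.shape)[1]<285)
print("bright",m.sum())
P=[box(-20,20,-120,120,140,140.1)]
print("bar",[np.round(v,4) for v in fit(P,{"top":m.astype(float)},[.66,.163,0,.1645],[0,1,3])])
dk=(im.max(2)<75); n,l,st,ce=cv2.connectedComponentsWithStats(dk.astype(np.uint8)); 
i=l[204,378]; print(i,st[i],ce[i])
print("cover",[np.round(v,4) for v in fit(MOD["cover"],{"top":(l==i).astype(float)},[.528,-.226,.105,.265],[0,1,3])])
for c in CI:
  print(c,[(np.round(d["location"],1),round(d["confidence"],2)) for d in r.place_of(c,"gauge_tip")+r.place_of(c,"gauge")+r.place_of(c,"cradle")])
s=r.state();print(s["time"],s["position"],np.degrees(np.arctan2(s["tcp_rot"][1,1],s["tcp_rot"][0,1])),s["opening"])
E
python3 b.py
```

```text
bright 1608
bar [array([0.6604, 0.1636, 0.    , 0.1637]), np.float64(0.0578)]
40 [359 188  41  30 822] [378.52189781 203.01946472]
cover [array([ 0.5267, -0.2252,  0.105 ,  0.2764]), np.float64(0.0696)]
scene [(array([302.8, 212.4]), 0.54), (array([320.8, 232. ]), 0.83), (array([324.4, 251. ]), 0.7), (array([311.9, 222.1]), 0.68)]
top [(array([260.5, 236. ]), 0.61), (array([220.3, 228.6]), 0.82), (array([224.8, 231.4]), 0.59)]
2.05 [0.14481914 0.60800824 0.24229832] 76.60093991357701 0.08538316650900278
```

play_rows --moves '[{"x":0,"y":0,"z":0,"yaw":6.1},{"x":0,"y":0,"z":0,"yaw":6.1},{"x":0,"y":0,"z":0,"yaw":6.1},{"x":0,"y":0,"z":0,"yaw":6.1},{"x":0,"y":0,"z":0,"yaw":6.1},{"x":0,"y":0,"z":0,"yaw":6.1},{"x":0,"y":0,"z":0,"yaw":6.1},{"x":0,"y":0,"z":0,"yaw":6.1},{"x":0,"y":0,"z":0,"yaw":6.1},{"x":0,"y":0,"z":0,"yaw":6.1}]' --jaw 60

```text
time: 2.88
position: [0.1448, 0.608, 0.2423]
tcp_rot: [[-0.264, 0.965, -0.0], [0.965, 0.264, -0.0], [-0.0, -0.0, -1.0]]
contact_force: [-0.3, -0.2, 1.4]
opening: 0.06
gripper_force: 0.0
```

play_rows --moves '[{"x":-32,"y":5,"z":0,"yaw":0},{"x":-32,"y":5,"z":0,"yaw":0},{"x":-32,"y":5,"z":0,"yaw":0},{"x":-32,"y":5,"z":0,"yaw":0},{"x":-32,"y":5,"z":0,"yaw":0},{"x":-32,"y":5,"z":0,"yaw":0},{"x":-32,"y":5,"z":0,"yaw":0},{"x":-32,"y":5,"z":0,"yaw":0},{"x":-32,"y":5,"z":0,"yaw":0},{"x":-32,"y":5,"z":0,"yaw":0}]'

```text
time: 3.72
position: [0.2793, 0.3119, 0.2424]
tcp_rot: [[-0.269, 0.963, 0.0], [0.963, 0.269, 0.0], [0.0, 0.0, -1.0]]
contact_force: [-0.2, 0.9, 0.2]
opening: 0.0599
gripper_force: 0.0
```

play_rows --moves '[{"x":-32,"y":5,"z":0,"yaw":0},{"x":-32,"y":5,"z":0,"yaw":0},{"x":-32,"y":5,"z":0,"yaw":0},{"x":-32,"y":5,"z":0,"yaw":0},{"x":-32,"y":5,"z":0,"yaw":0},{"x":-32,"y":5,"z":0,"yaw":0},{"x":-32,"y":5,"z":0,"yaw":0},{"x":-32,"y":5,"z":0,"yaw":0},{"x":-32,"y":5,"z":0,"yaw":0},{"x":-32,"y":5,"z":0,"yaw":0}]'

```text
time: 4.55
position: [0.4137, 0.0168, 0.2425]
tcp_rot: [[-0.269, 0.963, 0.001], [0.963, 0.269, -0.0], [-0.0, 0.001, -1.0]]
contact_force: [1.1, 0.9, 0.2]
opening: 0.0601
gripper_force: 0.0
```

```bash
cat > go.py <<'E'
# go.py x y z ang(deg of tool y): shift in present tool axes, after turning
from rig import r
import numpy as np,sys
x,y,z,a=map(float,sys.argv[1:5]); s=r.state(); p=s["position"]; T=s["tcp_rot"]
a0=np.degrees(np.arctan2(T[1,1],T[0,1])); dy=(a0-a+180)%360-180
t=np.radians(a); d=np.array([x,y,z])-p
print("t %.2f p %s a %.1f open %.4f F %s grip %.1f q1 %.2f q6 %.2f"%(s["time"],np.round(p,4),a0,s["opening"],np.round(s["contact_force"],1),s["gripper_force"],s["q"][0],s["q"][5]))
print("yaw %.1f then x %.1f y %.1f z %.1f | unturned x,y,z %s"%(dy,*(1000*np.array([-np.sin(t)*d[0]+np.cos(t)*d[1],np.cos(t)*d[0]+np.sin(t)*d[1],-d[2]])),np.round(1000*T.T@d,1)))
E
python3 go.py .527 -.2255 .122 15.6
```

```text
t 4.55 p [0.4137 0.0168 0.2425] a 15.6 open 0.0601 F [1.1 0.9 0.2] grip 0.0 q1 -0.10 q6 -0.38
yaw -0.0 then x -263.8 y 44.0 z 120.5 | unturned x,y,z [-263.8   43.9  120.6]
```

play_rows --moves '[{"x":-32,"y":5.5,"z":0,"yaw":0},{"x":-32,"y":5.5,"z":0,"yaw":0},{"x":-32,"y":5.5,"z":0,"yaw":0},{"x":-32,"y":5.5,"z":0,"yaw":0},{"x":-32,"y":5.5,"z":0,"yaw":0},{"x":-32,"y":5.5,"z":0,"yaw":0},{"x":-32,"y":5.5,"z":0,"yaw":0},{"x":-32,"y":5.5,"z":0,"yaw":0},{"x":-8,"y":0,"z":20,"yaw":0},{"x":0,"y":0,"z":25,"yaw":0}]'

```text
time: 5.38
position: [0.5286, -0.2271, 0.198]
tcp_rot: [[-0.267, 0.964, 0.004], [0.964, 0.267, -0.003], [-0.004, 0.003, -1.0]]
contact_force: [0.3, 0.7, -0.8]
opening: 0.0602
gripper_force: 0.0
```

play_rows --moves '[{"x":0,"y":0,"z":25,"yaw":0},{"x":0,"y":0,"z":25,"yaw":0},{"x":0,"y":0,"z":15,"yaw":0},{"x":0,"y":0,"z":10,"yaw":0},{"x":0,"y":0,"z":0,"yaw":0}]'

```text
time: 5.8
position: [0.5259, -0.2235, 0.1206]
tcp_rot: [[-0.269, 0.963, -0.002], [0.963, 0.269, 0.001], [0.002, -0.002, -1.0]]
contact_force: [0.7, -0.7, 0.7]
opening: 0.0599
gripper_force: 0.0
```

play_rows --moves '[{"x":0,"y":0,"z":0,"yaw":0},{"x":0,"y":0,"z":0,"yaw":0},{"x":0,"y":0,"z":0,"yaw":0},{"x":0,"y":0,"z":0,"yaw":0},{"x":0,"y":0,"z":0,"yaw":0},{"x":0,"y":0,"z":0,"yaw":0},{"x":0,"y":0,"z":0,"yaw":0}]' --jaw 0 --newtons 40

```text
time: 6.38
position: [0.5272, -0.2242, 0.1234]
tcp_rot: [[-0.269, 0.963, 0.002], [0.963, 0.269, -0.001], [-0.001, 0.001, -1.0]]
contact_force: [-0.1, 1.2, 7.7]
opening: 0.0113
gripper_force: 39.6
```

play_rows --moves '[{"x":0,"y":0,"z":-5,"yaw":0},{"x":0,"y":0,"z":-10,"yaw":0},{"x":0,"y":0,"z":-15,"yaw":0},{"x":0,"y":0,"z":-20,"yaw":0},{"x":0,"y":0,"z":-20,"yaw":0},{"x":0,"y":0,"z":-20,"yaw":0},{"x":0,"y":0,"z":-20,"yaw":0},{"x":0,"y":0,"z":-10,"yaw":0},{"x":0,"y":0,"z":0,"yaw":0},{"x":0,"y":0,"z":0,"yaw":0}]'

```text
time: 7.22
position: [0.5266, -0.2239, 0.2424]
tcp_rot: [[-0.269, 0.963, 0.001], [0.963, 0.269, -0.0], [-0.001, 0.001, -1.0]]
contact_force: [-0.6, -0.1, -1.3]
opening: 0.0113
gripper_force: 39.1
```

```bash
cat > c.py <<'E'
from h import *
im={c:r.read_camera(c) for c in CI}
W=np.zeros((400,800,3),np.uint8)
W[:,:400]=cv2.resize(im["scene"][120:210,190:280],(400,400),interpolation=3)[:,:,::-1]
W[:,400:]=cv2.resize(im["top"][150:240,335:425],(400,400),interpolation=3)[:,:,::-1]
cv2.imwrite("pics/crop2.png",W)
for c in CI: print(c,[(t,np.round(d["location"],1),round(d["confidence"],2)) for t in("entry_tube","terminal","cover") for d in r.place_of(c,t)])
E
python3 c.py; python3 go.py .6604 .1636 .240 99.4; python3 go.py .6604 .1636 .240 -80.6|tail -1
```

```text
scene [('entry_tube', array([205.8, 187.4]), 0.48), ('entry_tube', array([233.6, 169.3]), 0.48), ('entry_tube', array([284. , 165.7]), 0.44), ('entry_tube', array([237.8, 170. ]), 0.4), ('entry_tube', array([238.9, 127.5]), 0.37), ('terminal', array([241.4, 190.6]), 0.74), ('terminal', array([208., 207.]), 0.74), ('terminal', array([278.7, 185.1]), 0.73), ('cover', array([238.9, 125.4]), 0.94), ('cover', array([182.4, 160.1]), 0.88), ('cover', array([283.6, 148.8]), 0.58)]
top [('entry_tube', array([345. , 146.2]), 0.54), ('terminal', array([347.6, 156.5]), 0.7), ('terminal', array([371.6, 206.6]), 0.57), ('cover', array([388.7, 197.8]), 0.4), ('cover', array([219.7, 231.5]), 0.25)]
t 7.62 p [ 0.5265 -0.2239  0.2418] a 15.6 open 0.0112 F [-0.3  0.  -0.5] grip 39.1 q1 -0.51 q6 -0.78
yaw -83.8 then x -195.4 y 360.4 z 1.8 | unturned x,y,z [337.2 233.2   1.8]
yaw 96.2 then x 195.4 y -360.4 z 1.8 | unturned x,y,z [337.2 233.2   1.8]
```

View pics/crop2.png

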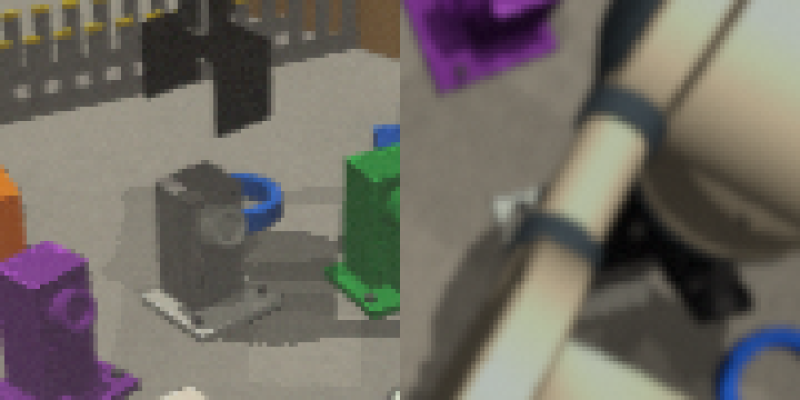

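The cover is off. The grey terminal's tube shows at scene (240,169), facing right in the scene view. On to the bar.

play_rows --moves '[{"x":0,"y":0,"z":0,"yaw":-7},{"x":0,"y":0,"z":0,"yaw":-7},{"x":0,"y":0,"z":0,"yaw":-7},{"x":0,"y":0,"z":0,"yaw":-7},{"x":0,"y":0,"z":0,"yaw":-7},{"x":0,"y":0,"z":0,"yaw":-7},{"x":0,"y":0,"z":0,"yaw":-7},{"x":0,"y":0,"z":0,"yaw":-7},{"x":0,"y":0,"z":0,"yaw":-7},{"x":0,"y":0,"z":0,"yaw":-7}]'

```text
time: 8.45
position: [0.5266, -0.2239, 0.242]
tcp_rot: [[-0.998, 0.071, -0.0], [0.071, 0.998, 0.0], [0.0, 0.0, -1.0]]
contact_force: [0.8, 1.1, -1.3]
opening: 0.0116
gripper_force: 39.0
```

play_rows --moves '[{"x":0,"y":0,"z":0,"yaw":-7},{"x":0,"y":0,"z":0,"yaw":-6.8},{"x":-7,"y":14,"z":0,"yaw":0},{"x":-15,"y":28,"z":0,"yaw":0},{"x":-15,"y":28,"z":0,"yaw":0},{"x":-15,"y":28,"z":0,"yaw":0},{"x":-15,"y":28,"z":0,"yaw":0},{"x":-15,"y":28,"z":0,"yaw":0},{"x":-15,"y":28,"z":0,"yaw":0},{"x":-15,"y":28,"z":0,"yaw":0}]'

```text
time: 9.28
position: [0.6031, 0.0031, 0.2421]
tcp_rot: [[-0.987, -0.163, -0.0], [-0.163, 0.987, -0.0], [0.0, -0.0, -1.0]]
contact_force: [0.3, -0.4, -0.8]
opening: 0.0112
gripper_force: 39.1
```

play_rows --moves '[{"x":-15,"y":28,"z":0,"yaw":0},{"x":-15,"y":28,"z":0,"yaw":0},{"x":-15,"y":28,"z":0,"yaw":0},{"x":-15,"y":28,"z":0,"yaw":0},{"x":-15,"y":25,"z":0,"yaw":0},{"x":-8,"y":12,"z":0,"yaw":0},{"x":0,"y":0,"z":0,"yaw":0},{"x":0,"y":0,"z":0,"yaw":0}]'

```text
time: 9.95
position: [0.6603, 0.1623, 0.2417]
tcp_rot: [[-0.986, -0.164, -0.001], [-0.164, 0.986, -0.0], [0.001, -0.0, -1.0]]
contact_force: [-0.5, -0.1, -1.4]
opening: 0.0113
gripper_force: 39.1
```

```bash
python3 go.py .6604 .1636 .1584 99.4
python3 - <<'E'
from h import *
g=region("scene","cover",(235,195),60)
d=r.outline_of("scene","cover"); print([(x["location"],x["confidence"]) for x in d])
im=r.read_camera("scene"); cv2.imwrite("pics/s3.png",cv2.resize(im[130:310,170:350],(600,600),interpolation=3)[:,:,::-1])
p=r.state()["position"]
if g is not None: print(fit(MOD["cover"],{"scene":g},[*p[:2],p[2]-.018,np.radians(99.4)]))
E
```

```text
t 9.95 p [0.6603 0.1623 0.2417] a 99.5 open 0.0113 F [-0.5 -0.1 -1.4] grip 39.1 q1 0.15 q6 -1.58
yaw 0.1 then x -0.4 y 1.3 z 83.3 | unturned x,y,z [-0.4  1.3 83.3]
[([288.8, 148.4], 0.78), ([242.2, 135.1], 0.59), ([185.2, 164.2], 0.57)]
(array([0.66009217, 0.16088764, 0.22424173, 1.73485728]), np.float64(1.0))
```

View pics/s3.png

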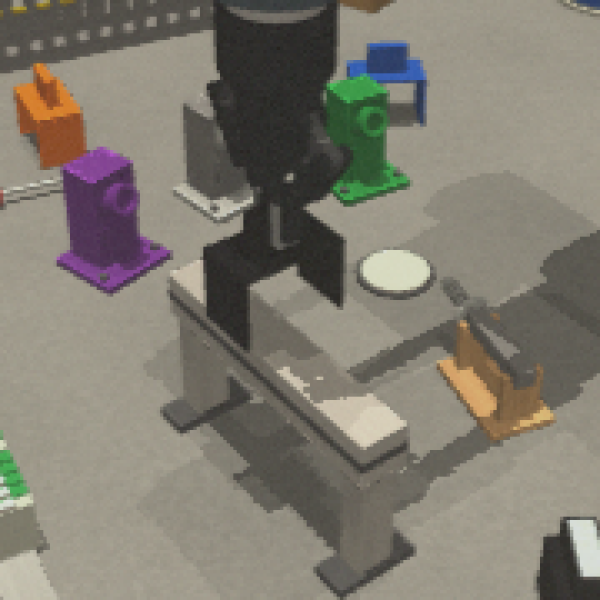

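The cover hangs square over the bar with a leg on each side. Lowering.

play_rows --moves '[{"x":0,"y":0,"z":10,"yaw":0},{"x":0,"y":0,"z":15,"yaw":0},{"x":0,"y":0,"z":15,"yaw":0},{"x":0,"y":0,"z":15,"yaw":0},{"x":0,"y":0,"z":12,"yaw":0},{"x":0,"y":0,"z":8,"yaw":0},{"x":0,"y":0,"z":4,"yaw":0},{"x":0,"y":0,"z":3,"yaw":0},{"x":0,"y":0,"z":0,"yaw":0},{"x":0,"y":0,"z":0,"yaw":0}]'

```text
time: 10.93
position: [0.6607, 0.1621, 0.1608]
tcp_rot: [[-0.987, -0.163, 0.001], [-0.163, 0.987, 0.0], [-0.001, -0.0, -1.0]]
contact_force: [-0.2, 0.5, 0.1]
opening: 0.011
gripper_force: 39.1
```

play_rows --moves '[{"x":0,"y":0,"z":1,"yaw":0},{"x":0,"y":0,"z":1,"yaw":0},{"x":0,"y":0,"z":0,"yaw":0}]'

```text
time: 11.18
position: [0.6604, 0.1621, 0.1584]
tcp_rot: [[-0.987, -0.163, 0.0], [-0.163, 0.987, 0.0], [-0.0, 0.0, -1.0]]
contact_force: [0.3, -0.2, -1.0]
opening: 0.0115
gripper_force: 39.1
```

Release.

play_rows --moves '[{"x":0,"y":0,"z":0,"yaw":0},{"x":0,"y":0,"z":0,"yaw":0},{"x":0,"y":0,"z":0,"yaw":0},{"x":0,"y":0,"z":0,"yaw":0},{"x":0,"y":0,"z":0,"yaw":0},{"x":0,"y":0,"z":0,"yaw":0}]' --jaw 50

```text
time: 11.68
position: [0.6604, 0.1621, 0.1583]
tcp_rot: [[-0.987, -0.163, -0.0], [-0.163, 0.987, -0.0], [0.0, -0.0, -1.0]]
contact_force: [0.9, -0.3, 0.2]
opening: 0.0503
gripper_force: 0.0
```

play_rows --moves '[{"x":0,"y":0,"z":-10,"yaw":0},{"x":0,"y":0,"z":-20,"yaw":0},{"x":0,"y":0,"z":-30,"yaw":0},{"x":0,"y":0,"z":-30,"yaw":0},{"x":25,"y":0,"z":0,"yaw":0},{"x":30,"y":0,"z":0,"yaw":0},{"x":30,"y":0,"z":0,"yaw":7},{"x":0,"y":0,"z":0,"yaw":7},{"x":0,"y":0,"z":0,"yaw":7},{"x":0,"y":0,"z":0,"yaw":7}]'

```text
time: 12.52
position: [0.5762, 0.1482, 0.2495]
tcp_rot: [[-0.946, 0.325, 0.001], [0.325, 0.946, 0.0], [-0.001, 0.0, -1.0]]
contact_force: [-0.0, 0.1, -0.2]
opening: 0.0498
gripper_force: 0.0
```

```bash
cat > d.py <<'E'
from h import *
im={c:r.read_camera(c) for c in CI}
W=np.zeros((600,800,3),np.uint8)
W[:400,:400]=cv2.resize(im["scene"][130:310,170:350],(400,400),interpolation=3)[:,:,::-1]
W[:400,400:]=cv2.resize(im["top"][120:260,180:320],(400,400),interpolation=3)[:,:,::-1]
W[400:,:300]=cv2.resize(im["scene"][140:200,200:290],(300,200),interpolation=3)[:,:,::-1]
W[400:,300:600]=cv2.resize(im["top"][170:240,335:440],(300,200),interpolation=3)[:,:,::-1]
cv2.imwrite("pics/d1.png",W)
np.savez("d1.npz",**im)
for t in("gauge_tip","gauge","entry_tube","terminal","cradle","gauge_shoulder","entry_seat","plate","cover"):
    for c in CI:print(t,c,[(np.round(d["location"],1),round(d["confidence"],2)) for d in r.place_of(c,t)])
E
python3 d.py
```

```text
gauge_tip scene []
gauge_tip top [(array([258.7, 233.1]), 0.63)]
gauge scene [(array([321.3, 231.1]), 0.87)]
gauge top []
entry_tube scene [(array([207.3, 190.6]), 0.49), (array([238.3, 171.2]), 0.38)]
entry_tube top [(array([371.1, 202.9]), 0.54), (array([345.6, 147.3]), 0.5), (array([353.6, 259.8]), 0.48), (array([295.9, 237.5]), 0.25)]
terminal scene [(array([208.5, 207.7]), 0.93), (array([278.2, 184.9]), 0.87), (array([239.5, 189.9]), 0.82)]
terminal top [(array([347.2, 154.5]), 0.6), (array([354.3, 261.8]), 0.58), (array([367.6, 205.5]), 0.57)]
cradle scene [(array([320.3, 251.2]), 0.84), (array([238.6, 171.3]), 0.45)]
cradle top [(array([417.9, 235.1]), 0.57)]
gauge_shoulder scene [(array([312.4, 223.1]), 0.5)]
gauge_shoulder top [(array([243.9, 230.7]), 0.64), (array([406.1, 126.8]), 0.22)]
entry_seat scene [(array([200.7, 188.3]), 0.56), (array([232.8, 168.5]), 0.42)]
entry_seat top [(array([383.4, 201. ]), 0.64), (array([356.5, 139.2]), 0.61), (array([367.5, 258.7]), 0.51), (array([416. , 236.2]), 0.28)]
plate scene [(array([285.8, 212. ]), 0.86)]
plate top [(array([297.5, 239.3]), 0.96)]
cover scene [(array([181.5, 161.5]), 0.7), (array([250.3, 234.3]), 0.58), (array([285.5, 150.5]), 0.45), (array([286.7, 212.6]), 0.4), (array([233.1, 167.3]), 0.37)]
cover top [(array([445., 156.]), 0.86), (array([403.8, 298. ]), 0.75)]
```

View pics/d1.png

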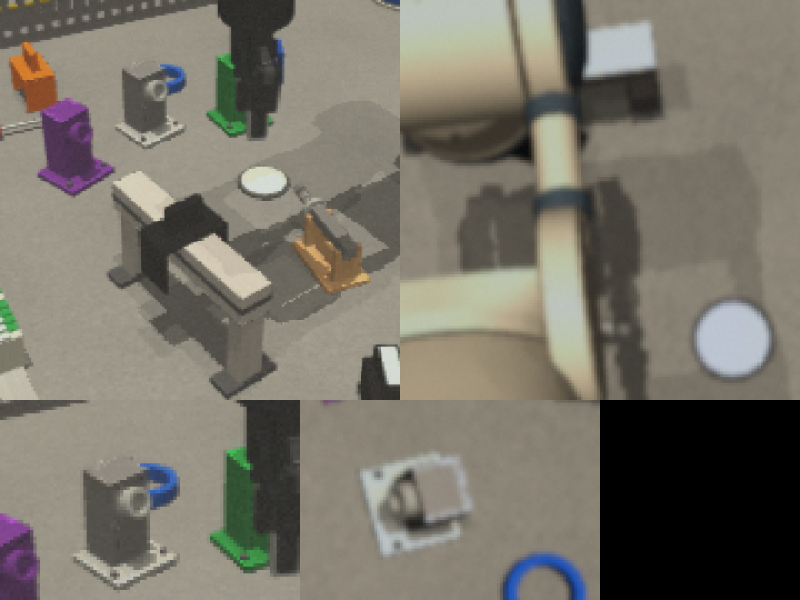

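The cover sits square on the bar at scene crop (185,235). The terminal's tube points left in the top view, i.e. towards world +y. Next I'll fit the terminal and the cradle.

```bash
cat > e.py <<'E'
from h import *
im=cv2.imread("pics/top0.png"); sc=cv2.imread("pics/scene0.png")
def orange(im,x0,x1,y0,y1):
    h=cv2.cvtColor(im,cv2.COLOR_BGR2HSV); m=((h[...,1]>90)&(h[...,0]>8)&(h[...,0]<35)).astype(np.uint8)
    k=np.zeros_like(m);k[y0:y1,x0:x1]=m[y0:y1,x0:x1]
    p=cv2.findNonZero(k); o=np.zeros_like(k); cv2.fillConvexPoly(o,cv2.convexHull(p),1); return o.astype(float)
m=orange(im,195,260,212,255)
cr=[box(-50,50,-30,30,0,8),box(32,40,-18,18,8,55),box(-40,-32,-18,18,8,55)]
for y in(-1.67,): print("cradle hull",m.sum(),fit([np.vstack(cr)],{"top":m},[.455,.145,0,y],[0,1,3]))
i=CI["top"];Rc=cv2.Rodrigues(i["rvec"])[0]
def bp(c,px,z):
    i=CI[c];Rc=cv2.Rodrigues(i["rvec"])[0];d=Rc.T@np.linalg.inv(i["intrinsics"])@[*px,1];o=-Rc.T@i["tvec"];return o+d*(z-o[2])/d[2]
print("tip",bp("top",(260.5,236.5),.054),bp("scene",(304,213.5),.054),tri((304,213.5),(260.5,236.5)))
# terminal
a=np.arange(0,6.28,.3);c20,s20=np.cos(np.radians(20)),np.sin(np.radians(20))
ax=np.array([0,c20,s20]);u=np.array([1,0,0]);v=np.cross(ax,u);mo=np.array([0,.016,.082])
tube=np.array([mo+.016*(np.cos(t)*u+np.sin(t)*v)-l*ax for t in a for l in(0,.03)])
g={"scene":region("scene","terminal",(240,180),12),"top":region("top","terminal",(375,204),14)}
for k,w in g.items():
    print(k,None if w is None else w.sum())
best=None
for off in range(-30,5,5):
    P=[box(-25,25,-42,0,0,105),box(-40,40,off-37.5,off+37.5,0,8),tube]
    q=fit(P,g,[.53,-.22,0,.27],[0,1,3]); print(off,np.round(q[0],4),round(q[1],4))
    if best is None or q[1]<best[0][1]: best=(q,off)
p=best[0][0];
print("mouth",p[:3]+R(p[3])@mo,"axis",R(p[3])@ax)
for c in CI: print(c,"proj mouth",proj(c,[p[:3]+R(p[3])@mo]))
# roof corners in the picture
im=np.load("d1.npz")["top"]; 
W=cv2.resize(im[180:225,350:395],(600,600),interpolation=3)[:,:,::-1].copy(); S=600/45
for b in P: 
    for q in proj("top",b@R(p[3]).T+p[:3]): cv2.circle(W,tuple(int(x) for x in (q-[350,180]+.5)*S),3,(0,0,255),-1)
cv2.imwrite("pics/e.png",W)
E
python3 e.py
```

```text
cradle hull 918.0 (array([ 0.45570215,  0.1580949 ,  0.        , -1.64778142]), np.float64(0.03837725248258339))
tip [0.44266318 0.06200565 0.054     ] [0.44414615 0.06140082 0.054     ] [0.44312861 0.06169105 0.05371849]
scene None
top 1048.0Traceback (most recent call last):
  File "e.py", line 24, in <module>
    q=fit(P,g,[.53,-.22,0,.27],[0,1,3]); print(off,np.round(q[0],4),round(q[1],4))
  File "h.py", line 40, in fit
    o=minimize(cost,v,method="Nelder-Mead",options=dict(initial_simplex=sim,maxiter=250,xatol=1e-4,fatol=1e-4)); v=o.x
    res = _minimize_neldermead(fun, x0, args, callback, bounds=bounds,
                               **options)
    fsim[k] = func(sim[k])
              ~~~~^^^^^^^^
    fx = function(np.copy(x), *(wrapper_args + args))
  File "h.py", line 35, in cost
    m=rend(c,parts,p); s+=1-np.minimum(m,g).sum()/np.maximum(m,g).sum()
                            ~~~~~~~~~~^^^^^
TypeError: '<=' not supported between instances of 'float' and 'NoneType'
```

```bash
sed -i 's/(240,180),12/(237,178),22/; s/^g={/r.read_camera("scene");r.read_camera("top")\ng={/' e.py; sed -i 's/def region(c,t,at,tol=30):/def region(c,t,at,tol=30):\n    at=np.array(at)/; s/return L\[0\]\["region"\]/L.sort(key=lambda d:np.hypot(*(np.array(d["location"])-at)))\n    return L[0]["region"]/' h.py; python3 e.py; python3 go.py .4557 .158 .16 -5.7;python3 go.py .4557 .158 .16 174.3 |tail -1
```

```text
cradle hull 918.0 (array([ 0.45570215,  0.1580949 ,  0.        , -1.64778142]), np.float64(0.03837725248258339))
tip [0.44266318 0.06200565 0.054     ] [0.44414615 0.06140082 0.054     ] [0.44312861 0.06169105 0.05371849]
scene 744.0
top 1031.0
-30 [ 0.5333 -0.2065  0.      0.0053] 0.3604
-25 [ 0.5269 -0.2106  0.      0.211 ] 0.31
-20 [ 0.5254 -0.2135  0.      0.2671] 0.2225
-15 [ 0.5261 -0.2144  0.      0.2639] 0.1446
-10 [ 0.5261 -0.2167  0.      0.2662] 0.121
-5 [ 0.5264 -0.2186  0.      0.2604] 0.1724
0 [ 0.5268 -0.2219  0.      0.2812] 0.2551
mouth [ 0.52192511 -0.20124238  0.082     ] axis [-0.24719156  0.90659724  0.34202014]
scene proj mouth [[241.72268894 170.44809208]]
top proj mouth [[368.35042239 205.43725385]]
t 13.82 p [0.5765 0.1482 0.2483] a 71.4 open 0.0501 F [-0.2 -0.2  0. ] grip 0.0 q1 0.15 q6 -1.09
yaw 77.1 then x -2.3 y -121.2 z 88.3 | unturned x,y,z [117.7 -29.3  88.3]
yaw -102.9 then x 2.3 y 121.2 z 88.3 | unturned x,y,z [117.7 -29.3  88.3]
```

View pics/e.png

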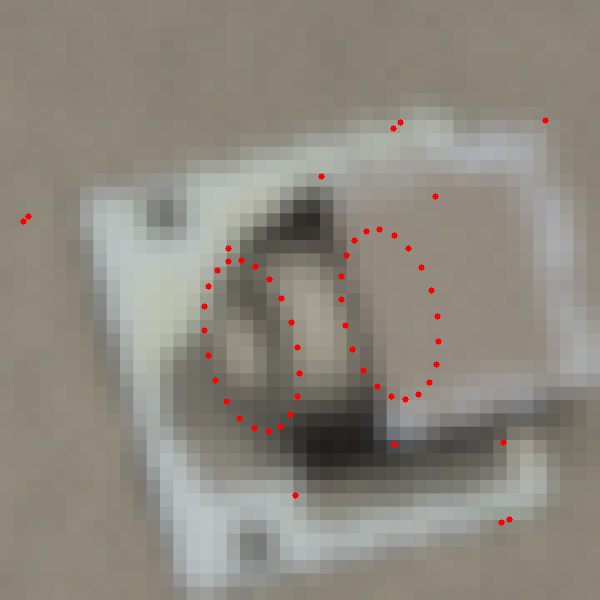

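The terminal fit agrees with the cover's position to 2 mm: origin about (0.5255, -0.216), yaw 0.266. Now the gauge.

play_rows --moves '[{"x":0,"y":0,"z":0,"yaw":7},{"x":0,"y":0,"z":0,"yaw":7},{"x":0,"y":0,"z":0,"yaw":7},{"x":0,"y":0,"z":0,"yaw":7},{"x":0,"y":0,"z":0,"yaw":7},{"x":0,"y":0,"z":0,"yaw":7},{"x":0,"y":0,"z":0,"yaw":7},{"x":0,"y":0,"z":0,"yaw":7},{"x":0,"y":0,"z":0,"yaw":7},{"x":0,"y":0,"z":0,"yaw":7}]' --jaw 45

```text
time: 14.65
position: [0.5765, 0.1482, 0.2483]
tcp_rot: [[-0.018, 1.0, 0.0], [1.0, 0.018, 0.0], [0.0, 0.0, -1.0]]
contact_force: [0.4, 0.8, -0.7]
opening: 0.0449
gripper_force: 0.0
```

play_rows --moves '[{"x":0,"y":0,"z":0,"yaw":7},{"x":-2,"y":-20,"z":10,"yaw":0},{"x":0,"y":-25,"z":18,"yaw":0},{"x":0,"y":-26,"z":20,"yaw":0},{"x":0,"y":-25,"z":20,"yaw":0},{"x":0,"y":-25,"z":20,"yaw":0},{"x":0,"y":0,"z":0,"yaw":0},{"x":0,"y":0,"z":0,"yaw":0}]'

```text
time: 15.32
position: [0.4544, 0.158, 0.1597]
tcp_rot: [[0.097, 0.995, -0.002], [0.995, -0.097, -0.001], [-0.001, -0.002, -1.0]]
contact_force: [1.1, -0.4, 0.1]
opening: 0.0448
gripper_force: 0.0
```

```bash
python3 go.py .4552 .158 .046 -5.7
```

```text
t 15.32 p [0.4544 0.158  0.1597] a -5.6 open 0.0448 F [ 1.1 -0.4  0.1] grip 0.0 q1 0.21 q6 0.31
yaw 0.1 then x 0.1 y 0.8 z 113.7 | unturned x,y,z [1.000e-01 1.100e+00 1.137e+02]
```

play_rows --moves '[{"x":0,"y":0.7,"z":14,"yaw":0},{"x":0,"y":0,"z":20,"yaw":0},{"x":0,"y":0,"z":20,"yaw":0},{"x":0,"y":0,"z":20,"yaw":0},{"x":0,"y":0,"z":18,"yaw":0},{"x":0,"y":0,"z":14,"yaw":0},{"x":0,"y":0,"z":8,"yaw":0},{"x":0,"y":0,"z":0,"yaw":0},{"x":0,"y":0,"z":0,"yaw":0}]'

```text
time: 16.07
position: [0.4574, 0.158, 0.0466]
tcp_rot: [[0.098, 0.995, 0.001], [0.995, -0.098, 0.0], [0.0, 0.001, -1.0]]
contact_force: [0.9, -0.7, -0.1]
opening: 0.0452
gripper_force: 0.0
```

play_rows --moves '[{"x":0,"y":0,"z":0,"yaw":0},{"x":0,"y":0,"z":0,"yaw":0},{"x":0,"y":0,"z":0,"yaw":0},{"x":0,"y":0,"z":0,"yaw":0},{"x":0,"y":0,"z":0,"yaw":0},{"x":0,"y":0,"z":0,"yaw":0}]' --jaw 0 --newtons 40

```text
time: 16.57
position: [0.4572, 0.1581, 0.0472]
tcp_rot: [[0.098, 0.995, 0.002], [0.995, -0.098, 0.0], [0.001, 0.002, -1.0]]
contact_force: [-0.8, -0.8, 6.8]
opening: 0.0177
gripper_force: 38.9
```

play_rows --moves '[{"x":0,"y":0,"z":-5,"yaw":0},{"x":0,"y":0,"z":-10,"yaw":0},{"x":0,"y":0,"z":-15,"yaw":0},{"x":-10,"y":0,"z":-10,"yaw":0},{"x":-15,"y":0,"z":0,"yaw":0},{"x":-20,"y":0,"z":0,"yaw":0},{"x":-15,"y":0,"z":0,"yaw":0},{"x":-8,"y":0,"z":0,"yaw":0},{"x":0,"y":0,"z":0,"yaw":0}]'

```text
time: 17.32
position: [0.4498, 0.0888, 0.0867]
tcp_rot: [[0.099, 0.995, 0.0], [0.995, -0.099, -0.0], [-0.0, 0.0, -1.0]]
contact_force: [-0.1, -0.8, -1.3]
opening: 0.0173
gripper_force: 39.4
```

```bash
python3 go.py .4552 .158 .046 -5.7
cat > f.py <<'E'
import sys
from h import *
im={c:r.read_camera(c) for c in CI}
s=r.state();p=s["position"]; yaw=np.arctan2(s["tcp_rot"][1,1],s["tcp_rot"][0,1])-np.pi/2
for c in CI:
    for t in("gauge_tip","gauge_shoulder","gauge"):
        print(c,t,[(np.round(d["location"],1),round(d["confidence"],2)) for d in r.place_of(c,t)])
g=np.array([*p[:2],p[2]+.008])
for pit in(0,10,20): 
    h=np.array([np.cos(yaw),np.sin(yaw),0]);tip=g+.096*(np.cos(np.radians(pit))*h-[0,0,np.sin(np.radians(pit))])
    print(pit,"pred tip",tip.round(4),[proj(c,[tip]).round(1) for c in CI])
if len(sys.argv)>1:
    u=proj("scene",[g])[0].astype(int)
    cv2.imwrite(sys.argv[1],cv2.resize(im["scene"][max(u[1]-50,0):u[1]+50,u[0]-65:u[0]+65],(780,600),interpolation=3)[:,:,::-1]); print("crop origin",u-[65,50],"x6")
E
python3 f.py pics/f1.png
```

```text
t 17.32 p [0.4498 0.0888 0.0867] a -5.7 open 0.0173 F [-0.1 -0.8 -1.3] grip 39.4 q1 0.06 q6 0.16
yaw 0.0 then x 69.4 y -1.5 z 40.7 | unturned x,y,z [69.4 -1.5 40.7]
scene gauge_tip []
scene gauge_shoulder [(array([302.5, 196.1]), 0.7)]
scene gauge [(array([302.9, 196.9]), 0.6), (array([310.9, 207.2]), 0.46)]
top gauge_tip [(array([287.1, 236.4]), 0.54)]
top gauge_shoulder []
top gauge []
0 pred tip [ 0.4407 -0.0054  0.0946] [array([[293.9, 190.5]]), array([[287.7, 237. ]])]
10 pred tip [ 0.4409 -0.0039  0.0779] [array([[293.8, 195.3]]), array([[287.1, 237.2]])]
20 pred tip [4.413e-01 4.000e-04 6.170e-02] [array([[294.2, 200.5]]), array([[285.3, 237.4]])]
crop origin [243 158] x6
```

View pics/f1.png

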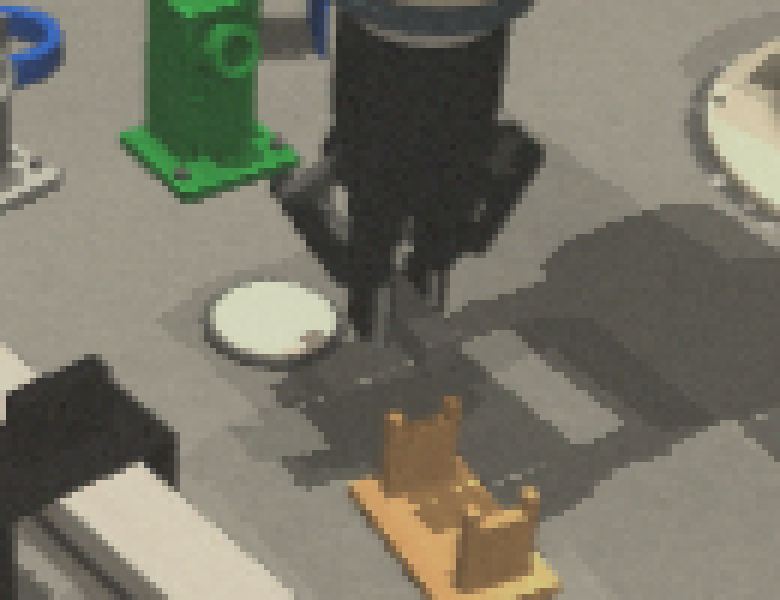

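Run:
```python
from h import *
s=r.state();p=s["position"]; yaw=np.arctan2(s["tcp_rot"][1,1],s["tcp_rot"][0,1])-np.pi/2
g=np.array([*p[:2],p[2]+.008])
for pit in(0,20,45):
    P=np.array([[-.045,y,z] for y in(-.009,.009) for z in(-.009,.009)]+[[.096,0,0]])@R(yaw,np.radians(pit)).T+g
    print(pit,((proj("scene",P)-[243,158])*6).round().tolist())
for c in CI:
    for d in r.outline_of(c,"gauge"):
        ys,xs=np.nonzero(d["region"]); print(c,d["confidence"],d["location"],d["region"].sum(),xs.min(),xs.max(),ys.min(),ys.max())
    for d in r.outline_of(c,"plate"):
        ys,xs=np.nonzero(d["region"]); print(c,"plate",d["confidence"],d["region"].sum(),xs.min(),xs.max(),ys.min(),ys.max())
```

```text
0 [[457.0, 367.0], [460.0, 336.0], [422.0, 376.0], [425.0, 344.0], [306.0, 196.0]]
20 [[460.0, 340.0], [457.0, 302.0], [425.0, 349.0], [422.0, 311.0], [308.0, 256.0]]
45 [[456.0, 298.0], [445.0, 260.0], [421.0, 307.0], [410.0, 268.0], [323.0, 336.0]]
scene 0.62 [288.5, 212.5] 263 278 300 205 219
scene 0.51 [313.8, 212.6] 100 299 318 195 219
scene plate 0.83 275 277 300 205 219
top plate 0.56 678 281 310 224 253
```

The gauge is held about level: the tail sits where a level gauge should project. Only yaw is available to the tool, so I'll pre-tilt the gauge tip-down about 18° in the pads. To do that I'll press its tail on the cradle's front notch.

play_rows --moves '[{"x":9.4,"y":-1.5,"z":0,"yaw":0},{"x":0,"y":0,"z":10,"yaw":0},{"x":0,"y":0,"z":15,"yaw":0},{"x":0,"y":0,"z":10,"yaw":0},{"x":0,"y":0,"z":4,"yaw":0},{"x":0,"y":0,"z":0,"yaw":0}]' --newtons 25

```text
time: 18.42
position: [0.449, 0.1001, 0.0467]
tcp_rot: [[0.097, 0.995, -0.001], [0.995, -0.097, -0.0], [-0.0, -0.001, -1.0]]
contact_force: [-0.6, -0.4, -1.1]
opening: 0.0175
gripper_force: 39.9
```

play_rows --moves '[{"x":0,"y":0,"z":1,"yaw":0},{"x":0,"y":0,"z":1,"yaw":0},{"x":0,"y":0,"z":1,"yaw":0},{"x":0,"y":0,"z":1,"yaw":0},{"x":0,"y":0,"z":0,"yaw":0},{"x":0,"y":0,"z":0,"yaw":0}]'

```text
time: 18.92
position: [0.4494, 0.0998, 0.0441]
tcp_rot: [[0.097, 0.995, 0.001], [0.995, -0.097, -0.0], [-0.0, 0.001, -1.0]]
contact_force: [-4.1, -4.2, 16.2]
opening: 0.0172
gripper_force: 43.3
```

play_rows --moves '[{"x":0,"y":0,"z":0,"yaw":0},{"x":0,"y":0,"z":0,"yaw":0},{"x":0,"y":0,"z":1,"yaw":0},{"x":0,"y":0,"z":1,"yaw":0},{"x":0,"y":0,"z":0,"yaw":0}]' --jaw 0 --newtons 20

```text
time: 19.33
position: [0.4494, 0.0997, 0.0421]
tcp_rot: [[0.097, 0.995, 0.001], [0.995, -0.097, -0.0], [-0.0, 0.001, -1.0]]
contact_force: [-4.5, -5.5, 19.6]
opening: 0.0172
gripper_force: 45.0
```

play_rows --moves '[{"x":0,"y":-1,"z":1,"yaw":0},{"x":0,"y":0,"z":1,"yaw":0},{"x":0,"y":0,"z":1,"yaw":0},{"x":0,"y":0,"z":0,"yaw":0},{"x":0,"y":0,"z":0,"yaw":0}]'

```text
time: 19.75
position: [0.4493, 0.0998, 0.0394]
tcp_rot: [[0.098, 0.995, 0.002], [0.995, -0.098, -0.0], [0.0, 0.002, -1.0]]
contact_force: [-0.9, -6.2, 19.8]
opening: 0.0173
gripper_force: 47.2
```

```bash
python3 go.py .4500 .0998 .140 -5.7
python3 - <<'E'
from h import *
r.read_camera("scene")
s=r.state();p=s["position"]; yaw=np.arctan2(s["tcp_rot"][1,1],s["tcp_rot"][0,1])-np.pi/2
g=np.array([*p[:2],p[2]+.008])
for c in CI:
    print(c,[(d["location"],d["confidence"]) for d in r.place_of(c,"gauge_tip")])
    for d in r.outline_of(c,"gauge"):
        ys,xs=np.nonzero(d["region"]); print(c,d["confidence"],d["location"],d["region"].sum(),xs.min(),xs.max(),ys.min(),ys.max())
for pit in(0,10,20):
    P=np.array([[-.045,y,z] for y in(-.009,.009) for z in(-.009,.009)]+[[.096,0,0]])@R(yaw,np.radians(pit)).T+g
    print(pit,[proj(c,P).round().tolist() for c in CI])
E
```

```text
t 19.75 p [0.4493 0.0998 0.0394] a -5.6 open 0.0173 F [-0.9 -6.2 19.8] grip 47.2 q1 0.09 q6 0.19
yaw 0.1 then x 0.1 y 0.7 z -100.6 | unturned x,y,z [ 1.000e-01  9.000e-01 -1.006e+02]
scene []
scene 0.55 [315.3, 225.6] 83 310 319 220 231
top [([287.1, 236.4], 0.54)]
0 [[[320.0, 234.0], [320.0, 229.0], [314.0, 236.0], [314.0, 231.0], [295.0, 205.0]], [[228.0, 235.0], [227.0, 235.0], [229.0, 228.0], [228.0, 228.0], [284.0, 238.0]]]
10 [[[320.0, 232.0], [320.0, 226.0], [314.0, 234.0], [314.0, 228.0], [295.0, 209.0]], [[227.0, 235.0], [227.0, 235.0], [228.0, 228.0], [228.0, 228.0], [283.0, 238.0]]]
20 [[[320.0, 230.0], [320.0, 224.0], [314.0, 231.0], [314.0, 225.0], [295.0, 214.0]], [[227.0, 235.0], [229.0, 235.0], [228.0, 228.0], [229.0, 228.0], [281.0, 238.0]]]
```

play_rows --moves '[{"x":0,"y":0,"z":-5,"yaw":0},{"x":0,"y":0,"z":-15,"yaw":0},{"x":0,"y":0,"z":-25,"yaw":0},{"x":0,"y":0,"z":-25,"yaw":0},{"x":0,"y":0,"z":-20,"yaw":0},{"x":0,"y":0,"z":-15,"yaw":0},{"x":0,"y":0,"z":0,"yaw":-7},{"x":0,"y":0,"z":0,"yaw":-7},{"x":0,"y":0,"z":0,"yaw":-7},{"x":0,"y":0,"z":0,"yaw":0}]' --newtons 40 --jaw 0

```text
time: 20.83
position: [0.4484, 0.1, 0.1437]
tcp_rot: [[-0.272, 0.962, 0.001], [0.962, 0.272, 0.0], [-0.0, 0.001, -1.0]]
contact_force: [0.4, 0.4, -2.2]
opening: 0.0174
gripper_force: 44.2
```

```bash
python3 go.py .4916 -.0913 .1254 15.2
cat > g.py <<'E'
# gauge pitch/pose in hand from both views
from h import *
for c in CI: r.read_camera(c)
s=r.state();p=s["position"]; yaw=np.arctan2(s["tcp_rot"][1,1],s["tcp_rot"][0,1])-np.pi/2
g=np.array([*p[:2],p[2]+.008])
for c in CI:
    for t in("gauge_tip","gauge_shoulder"): print(c,t,[(np.round(d["location"],1),round(d["confidence"],2)) for d in r.place_of(c,t)])
    for d in r.outline_of(c,"gauge"):
        ys,xs=np.nonzero(d["region"]); print(c,"outline",round(d["confidence"],2),d["region"].sum(),xs.min(),xs.max(),ys.min(),ys.max())
for pit in(0,10,15,20,25):
    P=np.array([[-.045,y,z] for y in(-.009,.009) for z in(-.009,.009)]+[[.051,0,0],[.096,0,0]])@R(yaw,np.radians(pit)).T+g
    for c in CI:
        q=proj(c,P); print(pit,c,"tail cols",q[:4,0].round(1),"rows",q[:4,1].round(1),"shoulder",q[4].round(1),"tip",q[5].round(1))
E
python3 g.py
```

```text
t 20.83 p [0.4484 0.1    0.1437] a 15.8 open 0.0174 F [ 0.4  0.4 -2.2] grip 44.2 q1 0.09 q6 -0.19
yaw 0.6 then x -196.0 y -8.4 z 18.3 | unturned x,y,z [-195.9  -10.5   18.3]
scene gauge_tip [(array([287.3, 181.8]), 0.56)]
scene gauge_shoulder [(array([297.6, 189.9]), 0.72)]
scene outline 0.49 213 287 327 184 199
top gauge_tip [(array([279.2, 224.3]), 0.51)]
top gauge_shoulder []
0 scene tail cols [327.5 328.2 323.1 323.8] rows [201.4 195.8 204.  198.4] shoulder [299.1 185.3] tip [287.5 178.9]
0 top tail cols [224.4 223.5 222.6 221.6] rows [240.4 240.1 232.8 232.4] shoulder [263.7 226.2] tip [282.6 221.5]
10 scene tail cols [328.  327.8 323.7 323.4] rows [199.1 193.1 201.7 195.6] shoulder [299.1 188. ] tip [287.6 184. ]
10 top tail cols [223.6 224.1 221.8 222.2] rows [240.3 239.7 232.7 232. ] shoulder [263.5 226.6] tip [282.  222.2]
15 scene tail cols [328.2 327.5 323.8 323.1] rows [197.8 191.6 200.4 194.2] shoulder [299.2 189.5] tip [288.  186.7]
15 top tail cols [223.5 224.6 221.6 222.7] rows [240.3 239.4 232.6 231.7] shoulder [263.2 226.8] tip [281.3 222.6]
20 scene tail cols [328.2 327.1 323.8 322.7] rows [196.5 190.2 199.1 192.8] shoulder [299.5 190.9] tip [288.5 189.3]
20 top tail cols [223.4 225.2 221.6 223.4] rows [240.1 239.2 232.5 231.4] shoulder [262.7 227.1] tip [280.3 223.1]
25 scene tail cols [328.1 326.6 323.8 322.1] rows [195.2 188.8 197.8 191.4] shoulder [299.8 192.4] tip [289.1 192. ]
25 top tail cols [223.6 226.  221.7 224.2] rows [240.  238.9 232.3 231.1] shoulder [262.  227.4] tip [279.  223.7]
```

Run:
```python
from h import *
im={c:r.read_camera(c) for c in CI}
s=r.state();p=s["position"]; yaw=np.arctan2(s["tcp_rot"][1,1],s["tcp_rot"][0,1])-np.pi/2
g=np.array([*p[:2],p[2]+.008])
W=np.zeros((600,800,3),np.uint8)
for k,(c,x0,y0) in enumerate((("scene",275,160),("top",205,200))):
  for j in(0,1):
    S=8;w,h=(66,37) 
    A=cv2.resize(im[c][y0:y0+h,x0:x0+w],None,fx=6,fy=8,interpolation=3)[:,:,::-1].copy()
    if j:
      for pit,col in((5,(0,0,255)),(18,(0,255,0))):
        for b in MOD["gauge"]:
          q=proj(c,b@R(yaw,np.radians(pit)).T+g)
          cv2.polylines(A,[cv2.convexHull(np.round((q-[x0,y0]+.5)*[6,8]).astype(np.int32))],True,col,1)
    W[300*j:300*j+296,400*k:400*k+396]=A
cv2.imwrite("pics/g.png",W)
```

```text
(no output)
```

View pics/g.png

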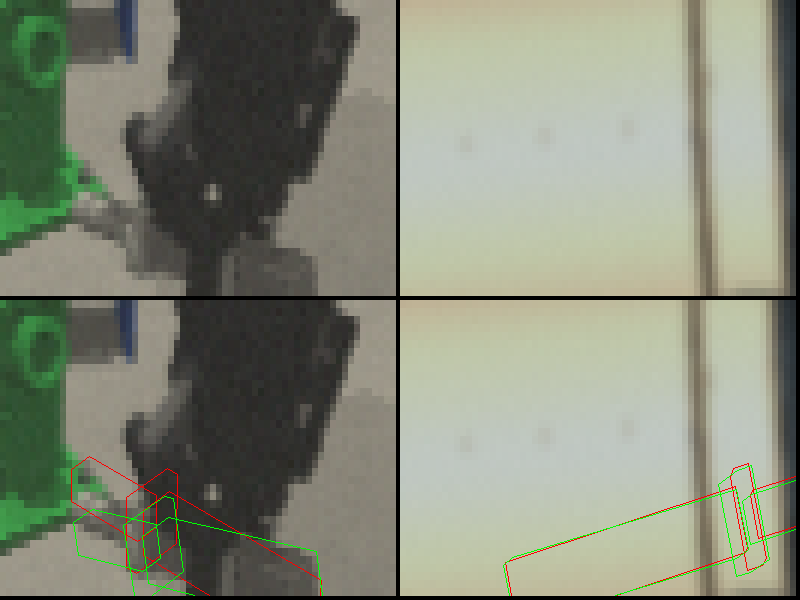

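The rod is lower than level but short of 18°: tip at about scene (289,185), so the pitch is about 11–13° and the gauge has slid up a few mm. I'll go to a standoff before the mouth and measure the tip there.

play_rows --moves '[{"x":-15,"y":-1,"z":0,"yaw":0.6},{"x":-25,"y":-1,"z":0,"yaw":0},{"x":-30,"y":-1,"z":3,"yaw":0},{"x":-30,"y":-1,"z":5,"yaw":0},{"x":-30,"y":-1,"z":8,"yaw":0},{"x":-30,"y":-1,"z":8,"yaw":0},{"x":-20,"y":-1,"z":8,"yaw":0},{"x":-12,"y":-1,"z":8,"yaw":0},{"x":0,"y":0,"z":0,"yaw":0},{"x":0,"y":0,"z":0,"yaw":0}]'

```text
time: 22.17
position: [0.4894, -0.0876, 0.1029]
tcp_rot: [[-0.254, 0.967, -0.001], [0.967, 0.254, 0.001], [0.001, -0.001, -1.0]]
contact_force: [-0.2, 0.9, -1.1]
opening: 0.0172
gripper_force: 44.1
```

```bash
python3 go.py .4906 -.0877 .0986 15.2
python3 - <<'E'
from h import *
im={c:r.read_camera(c) for c in CI}
np.savez("st.npz",**im)
for t in("gauge_tip","gauge_shoulder","entry_tube"):
  for c in CI: print(t,c,[(np.round(d["location"],1),round(d["confidence"],2)) for d in r.place_of(c,t)])
for c in CI:
  for d in r.outline_of(c,"gauge"):
    ys,xs=np.nonzero(d["region"]); print(c,"outline",round(d["confidence"],2),d["region"].sum(),xs.min(),xs.max(),ys.min(),ys.max())
    k=np.argmin(xs); print(xs.min(),ys[xs<=xs.min()+1].mean())
s=r.state();p=s["position"];h=np.array([.263,-.965,0])
for pit,up in((8,12),(12,8),(12,12),(16,12),(20,8)):
  a=np.radians(pit); g=p+[0,0,up/1000]
  for l in(.096,.051): print(pit,up,l,[proj(c,[g+l*(np.cos(a)*h-[0,0,np.sin(a)])]).round(1).tolist() for c in CI])
m=np.array([.5215,-.201,.082]);print("mouth",[proj(c,[m]).round(1).tolist() for c in CI])
E
```

```text
t 22.17 p [ 0.4894 -0.0876  0.1029] a 14.7 open 0.0172 F [-0.2  0.9 -1.1] grip 44.1 q1 -0.30 q6 -0.55
yaw -0.5 then x -0.5 y 1.1 z 4.3 | unturned x,y,z [-0.5  1.2  4.3]
gauge_tip scene [(array([248.4, 168. ]), 0.57)]
gauge_tip top []
gauge_shoulder scene [(array([257.9, 172.3]), 0.51), (array([236.6, 167.3]), 0.23)]
gauge_shoulder top []
entry_tube scene [(array([283.1, 166.5]), 0.63), (array([241.2, 172. ]), 0.54), (array([207.5, 187.4]), 0.49)]
entry_tube top [(array([346.1, 148.3]), 0.61)]
scene outline 0.73 754 223 252 157 196
223 187.0
scene outline 0.48 127 248 278 170 181
248 171.5
8 12 0.096 [[[246.4, 167.7]], [[360.6, 207.3]]]
8 12 0.051 [[[255.7, 171.3]], [[343.0, 211.5]]]
12 8 0.096 [[[246.7, 170.7]], [[359.5, 207.8]]]
12 8 0.051 [[[255.8, 173.4]], [[342.4, 211.9]]]
12 12 0.096 [[[246.7, 169.6]], [[359.7, 207.7]]]
12 12 0.051 [[[255.8, 172.3]], [[342.5, 211.7]]]
16 12 0.096 [[[247.1, 171.5]], [[358.7, 208.1]]]
16 12 0.051 [[[256.0, 173.4]], [[342.0, 212.0]]]
20 8 0.096 [[[247.5, 174.5]], [[357.2, 208.8]]]
20 8 0.051 [[[256.2, 175.5]], [[341.3, 212.4]]]
mouth [[[241.9, 170.5]], [[368.3, 205.6]]]
```

play_rows --moves '[{"x":0,"y":1.1,"z":2,"yaw":-0.5},{"x":0,"y":0,"z":2,"yaw":0},{"x":0,"y":0,"z":0,"yaw":0},{"x":0,"y":0,"z":0,"yaw":0},{"x":0,"y":0,"z":0,"yaw":0}]'

```text
time: 23.08
position: [0.4909, -0.0875, 0.0992]
tcp_rot: [[-0.264, 0.965, -0.0], [0.965, 0.264, 0.0], [0.0, -0.0, -1.0]]
contact_force: [0.4, -0.7, -1.3]
opening: 0.0176
gripper_force: 44.1
```

```bash
python3 go.py .4906 -.0877 .0986 15.2
python3 - <<'E'
from h import *
im={c:r.read_camera(c) for c in CI}
s=r.state();p=s["position"]; yaw=np.arctan2(s["tcp_rot"][1,1],s["tcp_rot"][0,1])-np.pi/2
m=np.array([.5215,-.201,.082]);ax=np.array([-.247,.907,.342]);u=np.array([.965,.263,0]);v=np.cross(ax,u)
ring=np.array([m+.016*(np.cos(t)*u+np.sin(t)*v) for t in np.arange(0,6.28,.2)])
W=np.zeros((600,800,3),np.uint8)
for k,(c,x0,y0,w,h) in enumerate((("scene",222,152,60,36),("top",330,185,60,36))):
  A=cv2.resize(im[c][y0:y0+h,x0:x0+w],(790 if k==0 else 395,474 if k==0 else 120),interpolation=3)[:,:,::-1].copy(); f=A.shape[1]/w,A.shape[0]/h
  if k==0:
    B=A.copy()
    for b,col in((ring,(0,0,255)),):
      cv2.polylines(A,[np.round((proj(c,b)-[x0,y0]+.5)*f).astype(np.int32)],True,col,1)
    for b in MOD["gauge"][1:]:
      cv2.polylines(A,[cv2.convexHull(np.round((proj(c,b@R(yaw,np.radians(12)).T+p+[0,0,.012])-[x0,y0]+.5)*f).astype(np.int32))],True,(0,255,0),1)
    W[:474,:790]=A
  else: W[478:598,:395]=A
W[478:598,400:600]=cv2.resize(B,(200,120))
cv2.imwrite("pics/h.png",W)
E
```

```text
t 23.08 p [ 0.4909 -0.0875  0.0992] a 15.3 open 0.0176 F [ 0.4 -0.7 -1.3] grip 44.1 q1 -0.30 q6 -0.56
yaw 0.1 then x -0.1 y -0.3 z 0.6 | unturned x,y,z [-0.1 -0.3  0.6]
```

View pics/h.png

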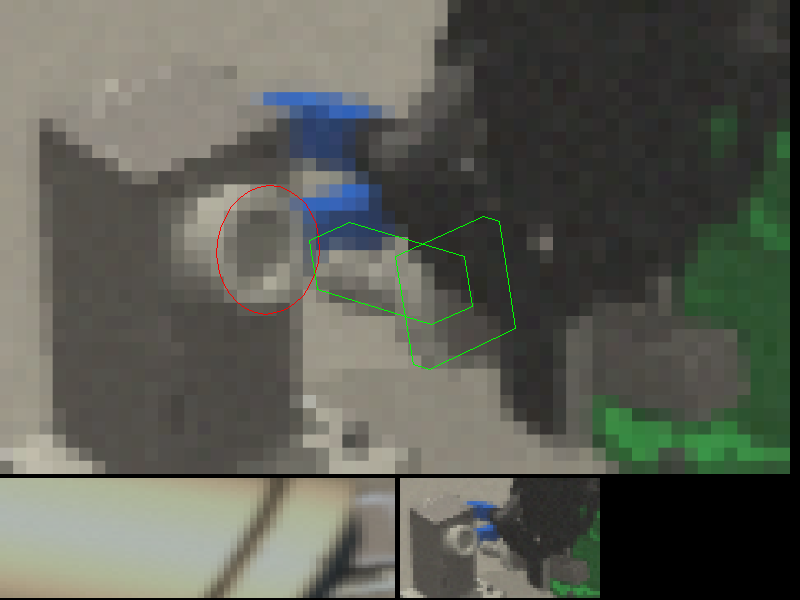

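The tube mouth shows centred at crop (262,245) and the rod at (325–400, 270–280). That matches a 12° pitch with the gauge 12 mm above the TCP, and the mouth about 2 mm higher than modelled. Advancing along the bore.

play_rows --moves '[{"x":0,"y":0,"z":-1.4,"yaw":0},{"x":-4,"y":0,"z":1.45,"yaw":0},{"x":-4,"y":0,"z":1.45,"yaw":0},{"x":-4,"y":0,"z":1.45,"yaw":0},{"x":-4,"y":0,"z":1.45,"yaw":0},{"x":-4,"y":0,"z":1.45,"yaw":0},{"x":-4,"y":0,"z":1.45,"yaw":0},{"x":0,"y":0,"z":0,"yaw":0}]'

```text
time: 23.85
position: [0.4975, -0.1114, 0.0917]
tcp_rot: [[-0.263, 0.965, 0.0], [0.965, 0.263, -0.0], [-0.0, -0.0, -1.0]]
contact_force: [-0.9, 0.3, -1.3]
opening: 0.0172
gripper_force: 44.1
```

play_rows --moves '[{"x":-4,"y":0,"z":1.45,"yaw":0},{"x":-4,"y":0,"z":1.45,"yaw":0},{"x":0,"y":0,"z":0,"yaw":0}]'

```text
time: 24.1
position: [0.4999, -0.1192, 0.0891]
tcp_rot: [[-0.264, 0.965, 0.001], [0.965, 0.264, -0.001], [-0.001, 0.001, -1.0]]
contact_force: [0.4, -3.6, 1.9]
opening: 0.0174
gripper_force: 44.5
```

play_rows --moves '[{"x":-4,"y":0,"z":0.3,"yaw":0},{"x":-4,"y":0,"z":0,"yaw":0},{"x":0,"y":0,"z":0,"yaw":0}]'

```text
time: 24.35
position: [0.5017, -0.1267, 0.0888]
tcp_rot: [[-0.264, 0.965, 0.0], [0.965, 0.264, -0.0], [-0.0, 0.0, -1.0]]
contact_force: [-0.7, -0.3, -1.4]
opening: 0.0172
gripper_force: 44.3
```

play_rows --moves '[{"x":-4,"y":0,"z":0,"yaw":0},{"x":-4,"y":0,"z":-0.2,"yaw":0},{"x":0,"y":0,"z":0,"yaw":0}]'

```text
time: 24.6
position: [0.5039, -0.1345, 0.089]
tcp_rot: [[-0.264, 0.965, 0.0], [0.965, 0.264, -0.0], [-0.0, 0.0, -1.0]]
contact_force: [0.7, 0.3, -3.0]
opening: 0.0175
gripper_force: 44.3
```

The rod is in the bore with low forces. Continuing to the seat.

play_rows --moves '[{"x":-3,"y":0,"z":-0.2,"yaw":0},{"x":-3,"y":0,"z":-0.2,"yaw":0},{"x":-3,"y":0,"z":-0.2,"yaw":0},{"x":0,"y":0,"z":0,"yaw":0}]'

```text
time: 24.93
position: [0.5059, -0.1428, 0.0894]
tcp_rot: [[-0.264, 0.965, -0.0], [0.965, 0.264, 0.0], [0.0, -0.0, -1.0]]
contact_force: [-1.3, 0.9, -5.4]
opening: 0.0174
gripper_force: 43.6
```

play_rows --moves '[{"x":-3,"y":0,"z":-0.2,"yaw":0},{"x":-3,"y":0,"z":-0.2,"yaw":0},{"x":-2,"y":0,"z":0,"yaw":0},{"x":0,"y":0,"z":0,"yaw":0}]'

```text
time: 25.27
position: [0.5082, -0.1507, 0.09]
tcp_rot: [[-0.264, 0.965, 0.0], [0.965, 0.264, -0.0], [-0.0, 0.0, -1.0]]
contact_force: [-1.2, 0.1, -5.5]
opening: 0.0174
gripper_force: 43.5
```

play_rows --moves '[{"x":-2,"y":0,"z":0.2,"yaw":0},{"x":-2,"y":0,"z":0.4,"yaw":0},{"x":-1,"y":0,"z":0.3,"yaw":0},{"x":0,"y":0,"z":0,"yaw":0}]'

```text
time: 25.6
position: [0.509, -0.1539, 0.0892]
tcp_rot: [[-0.264, 0.965, -0.001], [0.965, 0.264, 0.002], [0.002, -0.0, -1.0]]
contact_force: [-2.5, 15.6, 6.6]
opening: 0.0175
gripper_force: 45.3
```

play_rows --moves '[{"x":-1,"y":0,"z":0.3,"yaw":0},{"x":-1,"y":0,"z":0.3,"yaw":0},{"x":0,"y":0,"z":0,"yaw":0},{"x":0,"y":0,"z":0,"yaw":0}]'

```text
time: 25.93
position: [0.5089, -0.154, 0.0891]
tcp_rot: [[-0.264, 0.965, -0.002], [0.965, 0.264, 0.004], [0.004, -0.001, -1.0]]
contact_force: [-4.9, 34.0, 21.8]
opening: 0.0174
gripper_force: 47.4
```

The collar is seated: 34 N of resistance within 1 mm of the predicted pose. I'll vary the height slightly while pressing, so the angle passes through alignment.

play_rows --moves '[{"x":0,"y":0,"z":-0.7,"yaw":0},{"x":0,"y":0,"z":0,"yaw":0},{"x":0,"y":0,"z":0,"yaw":0},{"x":0,"y":0,"z":-0.7,"yaw":0},{"x":0,"y":0,"z":0,"yaw":0},{"x":0,"y":0,"z":0,"yaw":0},{"x":0,"y":0,"z":-1,"yaw":0},{"x":0,"y":0,"z":0,"yaw":0},{"x":0,"y":0,"z":0,"yaw":0}]'

```text
time: 26.68
position: [0.5093, -0.1555, 0.0909]
tcp_rot: [[-0.264, 0.965, -0.001], [0.965, 0.264, 0.002], [0.002, -0.001, -1.0]]
contact_force: [-1.5, 19.7, 3.8]
opening: 0.0171
gripper_force: 44.6
```

```bash
python3 go.py .4906 -.0877 .1 15.2
python3 - <<'E'
from h import *
for c in CI: r.read_camera(c)
for t in("gauge_tip","gauge_shoulder","gauge"):print(t,[(np.round(d["location"],1),round(d["confidence"],2)) for d in r.place_of("scene",t)])
s=r.state();p=s["position"];h=np.array([.263,-.965,0])
for d in r.outline_of("scene","gauge"):
    ys,xs=np.nonzero(d["region"]); print("outline",round(d["confidence"],2),d["region"].sum(),xs.min(),xs.max(),ys.min(),ys.max())
for pit in(10,15,20,25):
    P=np.array([[-.045,y,z] for y in(-.009,.009) for z in(-.009,.009)]+[[.051,0,0]])@R(np.arctan2(-.965,.263),np.radians(pit)).T+p+[0,0,.012]
    q=proj("scene",P);print(pit,q.round(1).tolist())
E
```

```text
t 26.68 p [ 0.5093 -0.1555  0.0909] a 15.3 open 0.0171 F [-1.5 19.7  3.8] grip 44.6 q1 -0.41 q6 -0.68
yaw 0.1 then x 70.3 y -0.3 z -9.1 | unturned x,y,z [70.3 -0.1 -8.9]
gauge_tip [(array([319. , 249.5]), 0.5)]
gauge_shoulder [(array([244.6, 170.3]), 0.58)]
gauge [(array([251.9, 169.4]), 0.67)]
outline 0.54 90 240 263 169 175
10 [[263.1, 175.3], [262.4, 170.1], [258.8, 177.3], [258.2, 172.0], [241.1, 166.9]]
15 [[263.1, 174.2], [262.1, 168.8], [258.8, 176.2], [257.8, 170.8], [241.3, 168.2]]
20 [[263.0, 173.1], [261.7, 167.6], [258.7, 175.1], [257.4, 169.6], [241.6, 169.5]]
25 [[262.8, 171.9], [261.2, 166.4], [258.6, 173.9], [256.9, 168.4], [242.0, 170.8]]
```

play_rows --moves '[{"x":-1,"y":0,"z":0.2,"yaw":0},{"x":-1,"y":0,"z":0.2,"yaw":0},{"x":0,"y":0,"z":0,"yaw":0},{"x":0,"y":0,"z":0,"yaw":0},{"x":0,"y":0,"z":-0.8,"yaw":0},{"x":0,"y":0,"z":0,"yaw":0},{"x":0,"y":0,"z":0,"yaw":0}]'

```text
time: 27.57
position: [0.5094, -0.156, 0.0912]
tcp_rot: [[-0.264, 0.965, -0.002], [0.965, 0.264, 0.004], [0.005, -0.001, -1.0]]
contact_force: [-1.3, 32.0, 8.2]
opening: 0.0172
gripper_force: 45.2
```

Seated firmly: 2 mm more push gave only 0.5 mm of motion. Withdrawing along the bore.

play_rows --moves '[{"x":4,"y":0,"z":-1.45,"yaw":0},{"x":5,"y":0,"z":-1.8,"yaw":0},{"x":8,"y":0,"z":-2.9,"yaw":0},{"x":8,"y":0,"z":-2.9,"yaw":0},{"x":8,"y":0,"z":-2.9,"yaw":0},{"x":8,"y":0,"z":-2.9,"yaw":0},{"x":8,"y":0,"z":-2.9,"yaw":0},{"x":8,"y":0,"z":-2.9,"yaw":0},{"x":8,"y":0,"z":-2.9,"yaw":0},{"x":8,"y":0,"z":-2.9,"yaw":0}]'

```text
time: 28.4
position: [0.4911, -0.0877, 0.1182]
tcp_rot: [[-0.264, 0.965, 0.0], [0.965, 0.264, -0.0], [-0.0, 0.0, -1.0]]
contact_force: [0.3, -0.1, -0.1]
opening: 0.0179
gripper_force: 43.9
```

play_rows --moves '[{"x":10,"y":0,"z":-15,"yaw":0},{"x":10,"y":0,"z":-20,"yaw":0},{"x":15,"y":0,"z":0,"yaw":7},{"x":20,"y":0,"z":0,"yaw":7},{"x":20,"y":0,"z":0,"yaw":7},{"x":20,"y":0,"z":0,"yaw":0},{"x":20,"y":0,"z":0,"yaw":0},{"x":0,"y":0,"z":0,"yaw":0}]'

```text
time: 29.07
position: [0.4825, 0.0278, 0.153]
tcp_rot: [[0.098, 0.995, 0.0], [0.995, -0.098, 0.001], [0.001, 0.0, -1.0]]
contact_force: [-0.4, -0.1, -0.3]
opening: 0.0173
gripper_force: 44.0
```

```bash
python3 go.py .4548 .152 .08 -5.7;  python3 g.py
```

```text
t 29.07 p [0.4825 0.0278 0.153 ] a -5.6 open 0.0173 F [-0.4 -0.1 -0.3] grip 44.0 q1 -0.07 q6 0.03
yaw 0.1 then x 120.8 y -39.9 z 73.0 | unturned x,y,z [120.8 -39.7  73.1]
scene gauge_tip [(array([274.6, 171. ]), 0.65)]
scene gauge_shoulder [(array([282.9, 177.5]), 0.55), (array([243.6, 165.4]), 0.16)]
scene outline 0.64 80 278 298 178 186
top gauge_tip []
top gauge_shoulder []
0 scene tail cols [298.  298.4 292.1 292.4] rows [190.2 184.7 191.6 186. ] shoulder [280.8 171.2] tip [274.6 164. ]
0 top tail cols [254.9 254.4 255.8 255.4] rows [219.  218.4 211.3 210.5] shoulder [296.9 219.6] tip [316.4 221.9]
10 scene tail cols [298.4 298.2 292.4 292.2] rows [188.  181.9 189.3 183.2] shoulder [280.8 174. ] tip [274.7 169.1]
10 top tail cols [254.3 255.2 255.3 256.2] rows [218.7 218.2 210.9 210.3] shoulder [296.4 219.9] tip [315.4 222.4]
15 scene tail cols [298.4 298.1 292.5 292. ] rows [186.7 180.4 188.  181.7] shoulder [280.9 175.4] tip [274.8 171.7]
15 top tail cols [254.2 255.8 255.2 256.8] rows [218.6 218.1 210.7 210.2] shoulder [296. 220.] tip [314.4 222.6]
20 scene tail cols [298.4 297.8 292.5 291.8] rows [185.4 179.  186.7 180.3] shoulder [281.  176.9] tip [275.1 174.4]
20 top tail cols [254.3 256.6 255.3 257.6] rows [218.4 218.1 210.6 210.2] shoulder [295.4 220.1] tip [313.1 222.7]
25 scene tail cols [298.4 297.5 292.4 291.5] rows [184.  177.5 185.4 178.8] shoulder [281.2 178.3] tip [275.5 177.1]
25 top tail cols [254.6 257.5 255.5 258.5] rows [218.3 218.1 210.5 210.1] shoulder [294.6 220.2] tip [311.6 222.8]
```

play_rows --moves '[{"x":11,"y":-4,"z":0,"yaw":0},{"x":22,"y":-7,"z":0,"yaw":0},{"x":22,"y":-7,"z":0,"yaw":0},{"x":22,"y":-7,"z":0,"yaw":0},{"x":22,"y":-7,"z":0,"yaw":0},{"x":22,"y":-6,"z":0,"yaw":0},{"x":0,"y":0,"z":20,"yaw":0},{"x":0,"y":0,"z":25,"yaw":0},{"x":0,"y":0,"z":20,"yaw":0},{"x":0,"y":0,"z":0,"yaw":0}]'

```text
time: 30.3
position: [0.4549, 0.1491, 0.0851]
tcp_rot: [[0.099, 0.995, -0.005], [0.995, -0.099, -0.001], [-0.001, -0.004, -1.0]]
contact_force: [-1.7, -0.3, -0.8]
opening: 0.0177
gripper_force: 43.9
```

play_rows --moves '[{"x":0,"y":0,"z":10,"yaw":0},{"x":0,"y":0,"z":8,"yaw":0},{"x":0,"y":0,"z":5,"yaw":0},{"x":0,"y":0,"z":3,"yaw":0},{"x":0,"y":0,"z":0,"yaw":0}]'

```text
time: 30.72
position: [0.4567, 0.149, 0.0616]
tcp_rot: [[0.099, 0.995, -0.0], [0.995, -0.099, -0.0], [-0.0, -0.0, -1.0]]
contact_force: [-1.0, 0.4, -1.3]
opening: 0.0172
gripper_force: 44.0
```

play_rows --moves '[{"x":2.5,"y":0,"z":2,"yaw":0},{"x":0,"y":0,"z":3,"yaw":0},{"x":0,"y":0,"z":3,"yaw":0},{"x":0,"y":0,"z":3,"yaw":0},{"x":0,"y":0,"z":0,"yaw":0}]'

```text
time: 31.13
position: [0.4579, 0.1519, 0.0511]
tcp_rot: [[0.099, 0.995, 0.002], [0.995, -0.099, 0.0], [0.001, 0.002, -1.0]]
contact_force: [0.2, -0.1, 10.6]
opening: 0.017
gripper_force: 46.3
```

play_rows --moves '[{"x":0,"y":0,"z":2,"yaw":0},{"x":0,"y":0,"z":2,"yaw":0},{"x":0,"y":0,"z":0,"yaw":0}]'

```text
time: 31.38
position: [0.458, 0.1521, 0.0473]
tcp_rot: [[0.099, 0.995, 0.002], [0.995, -0.099, 0.001], [0.001, 0.002, -1.0]]
contact_force: [0.2, 5.3, 12.5]
opening: 0.0176
gripper_force: 47.2
```

play_rows --moves '[{"x":0,"y":0,"z":2,"yaw":0},{"x":0,"y":0,"z":1.5,"yaw":0},{"x":0,"y":0,"z":0,"yaw":0},{"x":0,"y":0,"z":0,"yaw":0}]'

```text
time: 31.72
position: [0.458, 0.1523, 0.044]
tcp_rot: [[0.099, 0.995, 0.003], [0.995, -0.099, 0.001], [0.001, 0.002, -1.0]]
contact_force: [-0.2, 8.8, 12.5]
opening: 0.0172
gripper_force: 48.2
```

play_rows --moves '[{"x":0,"y":0,"z":0,"yaw":0},{"x":0,"y":0,"z":0,"yaw":0},{"x":0,"y":0,"z":0,"yaw":0},{"x":0,"y":0,"z":0,"yaw":0},{"x":0,"y":0,"z":0,"yaw":0},{"x":0,"y":0,"z":0,"yaw":0}]' --jaw 35

```text
time: 32.22
position: [0.457, 0.1515, 0.0432]
tcp_rot: [[0.099, 0.995, -0.0], [0.995, -0.099, -0.0], [-0.0, -0.0, -1.0]]
contact_force: [-0.3, -0.4, -0.4]
opening: 0.0351
gripper_force: 0.0
```

```bash
python3 go.py .4566 .152 .046 -5.7
python3 - <<'E'
from h import *
r.read_camera("scene")
for t in("gauge_tip","gauge_shoulder"):print(t,[(np.round(d["location"],1),round(d["confidence"],2)) for d in r.place_of("scene",t)])
h=np.array([-.098,-.995,0])
for pit in(0,10):
  a=np.radians(pit);o=np.array([.4566,.152,.054])
  print(pit,[proj("scene",[o+l*(np.cos(a)*h-[0,0,np.sin(a)])]).round(1).tolist() for l in(.096,.051)])
E
```

```text
t 32.22 p [0.457  0.1515 0.0432] a -5.7 open 0.0351 F [-0.3 -0.4 -0.4] grip 0.0 q1 0.20 q6 0.30
yaw -0.0 then x 0.5 y -0.4 z -2.8 | unturned x,y,z [ 0.5 -0.4 -2.8]
gauge_tip []
gauge_shoulder [(array([308.6, 222.8]), 0.68), (array([317. , 233.5]), 0.31)]
0 [[[302.2, 212.9]], [[309.3, 221.7]]]
10 [[[302.1, 217.7]], [[309.2, 224.3]]]
```

Level in the cradle. Regrasp and lift.

play_rows --moves '[{"x":0,"y":0,"z":-2.5,"yaw":0},{"x":0,"y":0,"z":0,"yaw":0},{"x":0,"y":0,"z":0,"yaw":0},{"x":0,"y":0,"z":0,"yaw":0},{"x":0,"y":0,"z":0,"yaw":0},{"x":0,"y":0,"z":0,"yaw":0},{"x":0,"y":0,"z":0,"yaw":0}]' --jaw 0 --newtons 50

```text
time: 32.95
position: [0.4571, 0.1515, 0.0462]
tcp_rot: [[0.099, 0.995, 0.0], [0.995, -0.099, 0.0], [0.0, 0.0, -1.0]]
contact_force: [-2.1, -1.1, 9.5]
opening: 0.0171
gripper_force: 48.5
```

play_rows --moves '[{"x":0,"y":0,"z":-5,"yaw":0},{"x":0,"y":0,"z":-10,"yaw":0},{"x":0,"y":0,"z":-16,"yaw":0},{"x":0,"y":0,"z":-15,"yaw":0},{"x":-20,"y":0,"z":0,"yaw":0},{"x":-22,"y":1,"z":0,"yaw":0},{"x":-20,"y":1,"z":0,"yaw":0},{"x":-15,"y":0,"z":0,"yaw":0},{"x":-5,"y":0,"z":0,"yaw":0},{"x":0,"y":0,"z":0,"yaw":0}]'

```text
time: 33.78
position: [0.4509, 0.069, 0.092]
tcp_rot: [[0.101, 0.995, 0.0], [0.995, -0.101, -0.0], [-0.0, 0.0, -1.0]]
contact_force: [-0.6, -0.2, -2.1]
opening: 0.0174
gripper_force: 49.1
```

```bash
python3 go.py .4512 .0691 .092 -5.7; python3 g.py | grep -v "^[12][05] "
python3 - <<'E'
from h import *
for t,c in(("cover","scene"),("cover","top"),("plate","top")):print(t,c,[(np.round(d["location"],1),round(d["confidence"],2)) for d in r.place_of(c,t)])
print([proj(c,[[.6604,.1623,.14]]).round(1).tolist() for c in CI])
E
```

```text
t 33.78 p [0.4509 0.069  0.092 ] a -5.8 open 0.0174 F [-0.6 -0.2 -2.1] grip 49.1 q1 0.02 q6 0.12
yaw -0.1 then x 0.1 y 0.3 z -0.0 | unturned x,y,z [ 0.1  0.3 -0. ]
scene gauge_tip [(array([305.8, 203.7]), 0.32)]
scene gauge_shoulder [(array([298.9, 196.3]), 0.56)]
scene outline 0.53 121 304 314 197 213
top gauge_tip []
top gauge_shoulder []
0 scene tail cols [314.7 315.3 309.  309.5] rows [213.6 208.4 215.1 209.8] shoulder [296.9 193.6] tip [290.4 185.8]
0 top tail cols [237.6 236.9 238.5 237.8] rows [233.7 233.3 226.3 225.8] shoulder [277.4 234.5] tip [296.1 236.7]
cover scene [(array([183.3, 161. ]), 0.81), (array([285.7, 149.8]), 0.75), (array([254.5, 235.1]), 0.6)]
cover top [(array([442.9, 154.5]), 0.94), (array([216.5, 139.2]), 0.79), (array([403.9, 296.9]), 0.56)]
plate top [(array([295.4, 240.9]), 0.91)]
[[[253.1, 232.2]], [[218.5, 141.8]]]
```

play_rows --moves '[{"x":0,"y":0,"z":0,"yaw":0},{"x":0,"y":0,"z":0,"yaw":0},{"x":0,"y":0,"z":0,"yaw":0},{"x":0,"y":0,"z":0,"yaw":0},{"x":0,"y":0,"z":0,"yaw":0},{"x":0,"y":0,"z":0,"yaw":0}]'

```text
time: 34.83
position: [0.4509, 0.0697, 0.0917]
tcp_rot: [[0.099, 0.995, -0.0], [0.995, -0.099, -0.0], [-0.0, -0.0, -1.0]]
contact_force: [-0.0, -0.2, -1.2]
opening: 0.017
gripper_force: 49.1
```

```bash
python3 -c "
from rig import r
print(r.hand_in())"
```

```text
the job is handed in; nothing more can be done
None
```

I handed the job in at 34.8 s; it returned no verdict. The cover hangs on the bar, the gauge was seated in the tube and drawn out, and it is now held level over the plate with its tip about 100 mm up. On the way I set the gauge back in its cradle once and regripped it, to level it again after tilting it for the sloping tube.

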